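# Bring the bench variable transformer up to its rated-voltage line

## Robot

A 6-joint arm with a two-finger parallel gripper is mounted at the origin on the work surface. World frame = base frame: x ahead of the robot, y to its left, z up, the work surface at z = 0. Lengths are in m, angles in degrees, forces in N, time in s.
With the tool pointing down it reaches from about 0.275 to 0.825 m from the base axis. Payload 5.2 kg.
Tool frame: the origin (TCP) lies on the centre line of the jaws, within the pads' length; the fingertips stand robot.tip_extent ahead of it and the grasp point (between the pads) lies 3 mm ahead of it (robot.tip_extent is the distance from the TCP to the fingertips, in m); z points along the fingers, y is the direction in which the jaws open and shut (so a half turn about z gives the same grasp; the last joint's range is limited). The gripper opens to 93 mm and grips with 3 to 60 N. Pads are 15 mm wide; open, the fingers measure 128 mm over their backs; the gripper's body (75 mm by 188 mm) begins 65 mm behind the grasp point.
Start: joints at [-86.792, 14.817, 87.949, -0, 77.235, -11.62], TCP at [0.141, -0.532, 0.204] pointing down, gripper open.
Joint ranges: [-179.93, 179.93], [-52.35, 119.4], [10.71, 147.94], [-69.91, 249.91], [12.55, 155.21], [-178.61, 178.61]. Speed limits (degrees/s): [147.25, 147.25, 180, 180, 180, 180].

## Interface

Orientations are given as [roll, pitch, yaw] about the fixed x, y, z axes, in that order (R = Rz(yaw) Ry(pitch) Rx(roll)).
In Python, from rig import robot, viewer gives the robot as it stands. The module is installed in compiled form; this text tells all that it offers.
- The arm moves only by the tool send_rows, never from a script. Its argument "rows" is a list that holds one entry, the list of rows, each a list of 7 numbers: the finger opening in m, from 0 to 0.093, then the shift along the tool's x, y, z in m, then the turn, a rotation vector about the tool's x, y, z in degrees. In form: [[[fingers, x, y, z, rx, ry, rz], ...]]. A call has exactly 5 rows; each row is the pose to reach, as a shift and turn from the pose measured when the call began, along the tool's axes at that moment; what a row does not reach only later rows make up. A row lasts 1/12 s, in which the tool goes at most 41.7 mm and 7.16 degrees, less where a joint would pass 70% of its speed; a pose out of reach is approached as far as the arm can. A call with a gripper value outside its range is refused whole. The fingers move at their own pace and stop on an object; "grip_force" is the grip in N (left out, the last holds). Time passes only in rows, so rows that repeat a pose let the fingers close, or fill a call up. It gives the time, the measured TCP pose, the force and the opening at its end, in the units of the state.
- robot.state(): the state, without advancing time (a new reading comes with each control period).
- viewer.camera(name): name is "side" or "top" or "wrist"; returns a dict with "img" (420x560x3 uint8, blue, green, red), "mtx" (3x3 intrinsics, pixels), "dist" ([k1, k2, p1, p2, k3] as OpenCV has them; the pictures are not rectified), "view" (4x4, takes a point from world to camera coordinates); the wrist camera has in their place "tool_from_camera" (4x4, takes a point from camera to tool coordinates, whose origin is the TCP and whose axes are the flange's). Camera axes: x right, y up, looking along -z (the intrinsics and any distortion apply to the point x, -y, -z); pixel columns grow to the right and rows downward; lengths in m; the calibration is good to about 2 mm. A picture is of the moment at which its call begins: read the wrist's pose just before it. There is no depth.
- robot.job_done(): hands the job in, once; it reports no verdict.
The state is a dict: "t": time; "qpos": joint angles; "joint_vel": joint speeds; "tau": joint torques, N m; "ee_pos": TCP position; "ee_rot": TCP orientation; "force": force on the tool from outside, world axes, zero at the start; "moment": the same for the moment, N m; "gripper_width": finger opening in m.
Only numpy, scipy, OpenCV 4.12 (cv2) and the standard library are available. Lean on these libraries where they do the work, as an engineer would, in place of code of your own. Each camera call takes 0.05 s, during which the arm holds its last target.

## Task

The variable transformer on the bench was left part-way up: with the fingertips, push its bar knob anticlockwise (seen from above) all the way down to its zero stop, press down the raised end of the power rocker so that it is switched on, then push the knob clockwise until its pointer, the white line on the bar's nose, stands on the scale's one extra-long line and leave it there. Only push the knob, never grip it, and leave all the loose things on and around the transformer where they are.

Things in the scene. Friction and masses are not known exactly. Their poses are not given: they have to be found in the camera images.
- transformer: Grey metal variable transformer, fixed: case 236 mm deep (its x) by 190 mm wide (y), top panel 145 mm above the bench. Origin on the bench under the case's centre, z up, x from the operator's side (meter, outlet) to the rear. On top: a light-grey scale plate (radius 86 mm, centre x = 25 mm, y = 0) with the knob, the rocker in front of it, and a fuse cap (18 mm wide, 12 mm high, at x = -92, y = -68 mm).
- knob_axis (a point): On the vertical axis of the black knob, half-way up its bar, 172 mm above the bench; its x axis points along the bar to the nose. Round skirt: radius 52 mm, top at 159 mm. On it a hub (radius 21 mm, to 181 mm) and a straight bar across the axis: 18 mm wide, top at 185 mm, square tail 42 mm and pointed nose 49 mm from the axis. A white line runs along the nose half and down the skirt. Room all round to push the bar.
- knob (a joint): Knob angle in rad: 0 at the zero stop, grows clockwise seen from above, 5.236 at the upper stop, 4.488 with the index on the extra-long line. At angle v the nose points at (2.618 - v) rad, counted anticlockwise from the transformer's x axis. Steady friction of about 0.12 N m (3 N near the bar's end); stays where it is left.
- push_up (a point): Point on the bar's left side face (left when looking from the axis to the nose), 36 mm out from the axis, half-way up the bar: pushed here, square to the face, the knob turns up, clockwise.
- push_down (a point): Point on the bar's right side face, 36 mm out from the axis, half-way up the bar: pushed here the knob turns down, anticlockwise. Fingers pressing on the left and right halves of the bar at once with over 5 N each count as gripping it.
- index_tip (a point): End of the knob's thin black pointer blade (the index), which stands out from the skirt under the nose, just above the scale: 59 mm from the knob axis, 149 mm above the bench.
- long_line (a point): Inner end of the extra-long scale line, 60 mm from the knob axis, 147 mm above the bench, fixed on the transformer. Of the 29 black radial lines it is the only one twice as wide and running to the plate's edge (85 mm from the axis); the others end at 66 or 71 mm.
- rocker (a joint): Power rocker, rad: 0 = off (rear end, nearer to the knob, raised), 0.4 = fully on (rear half pressed level, front end raised); over 0.32 counts as on. Stays where it is left; needs about 3 N on the raised end. Grey V shape 42 mm long (transformer's x), 26 mm wide, bezel 5 mm above the panel; hinge at the valley: x = -87, y = 0 mm in the transformer's frame, 156 mm above the bench.
- rocker_raised (a point): Point on the top face of the rocker's rear half, 16 mm from the valley, half-way across: 162 mm above the bench when off, 156 mm when on. Press straight down here.
- fuse_tin: Loose aluminium tin, 30 mm wide and 32 mm high, upright on the top panel in the corner to the left of the rocker. Origin under its centre.
- multimeter: Loose dark-grey hand-held meter lying face up on the left of the transformer, 170 x 86 x 46 mm. Origin under its centre, x along its length.
- flux_bottle: Loose white bottle with black cap, 42 mm wide and 115 mm high, standing on the right of the transformer. Origin under its centre.
- solder_spool: Loose metal spool standing on its flange, 60 mm wide and 46 mm high, on the right of the transformer towards the rear. Origin under its centre.
- screwdriver: Loose black-handled screwdriver, 190 mm long, lying across in front of the transformer. Origin under it, x along it to the tip.
- circuit_board: Loose green circuit board with heat sink, 110 x 75 x 29 mm, lying far right of the transformer. Origin under its centre.
- parts_tray: Loose grey two-part tray, 110 x 75 x 26 mm, lying far left of the transformer. Origin under its centre.

How it is judged (in metres and radians):
On the way, in this order (a step that is already met when the one before it is completed fails the run):
1. the knob is turned down to its zero stop (value of joint knob below 0.08 rad), for 0.2 s.
2. the rocker is switched on while the knob is still at zero (value of joint rocker above 0.32 rad and value of joint knob below 0.15 rad), for 0.1 s.
At the end, for the whole second after the job is handed in: The knob rests with its index on the extra-long line (4.488 rad, within 0.06 rad) and the rocker is on (over 0.32 rad) (value of joint knob between 4.428 and 4.548 rad and value of joint rocker above 0.32 rad and velocity of joint knob between -0.02 and 0.02 rad/s); the robot touches nothing.
It fails at once if the bar of the knob is gripped (fingers press on both of its halves with over 5 N each) (contact force between each of knob_c0, knob_c1 and the fingers above 5 N).
It fails at once if a loose thing is moved or lifted by more than 25 mm (distance of any of fuse_tin, multimeter, flux_bottle, solder_spool, screwdriver, circuit_board, parts_tray from where it was at the start of the episode above 0.025 m).
It also fails if it takes over 64 s, if anything falls off the work surface, if the arm or the gripper's body presses on something with over 40 N, if the wrist force passes 120 N, or if a joint passes its speed limit or range.

## Working session

There is one attempt and no reset: what is moved stays moved. The work goes in short steps, Python scripts to look and compute and a tool call to move; the robot and the scene stay as the last step left them, time stands still between calls to the robot, and variables do not carry over. Pictures are saved under pics/ and viewed, and the job is handed in when it is done.

Besides the shell and the picture viewer there is one more tool, called after "Request:" in YAML: its name, and indented under it one key for each argument. send_rows: Moves the arm, as the interface text tells. Its arguments: {"type":"object","properties":{"rows":{"type":"array"},"grip_force":{"type":"number"}},"required":["rows"]}

```bash
mkdir -p pics; ls
python3 - <<'E'
from rig import robot, viewer
import cv2,numpy as np
print(robot.state(), robot.tip_extent)
for n in ("side","top","wrist"):
    c=viewer.camera(n); cv2.imwrite(f"pics/{n}0.png",c["img"])
    print(n,{k:np.round(v,4).tolist() for k,v in c.items() if k!="img"})
E
```

```text
pics
{'t': 0.0, 'qpos': array([-8.67912578e+01,  1.48571079e+01,  8.80119019e+01, -8.49864540e-04,
        7.72343731e+01, -1.16184795e+01]), 'joint_vel': array([-0.11479222,  0.08899298, -0.03174577, -0.07399586,  0.01281727,
       -0.00214101]), 'tau': array([ 2.35091407e-03, -4.37297738e+01, -2.83995724e+01,  7.19918590e-02,
        4.12488473e-02, -1.50442665e-04]), 'ee_pos': array([ 0.14074201, -0.53108528,  0.20293217]), 'ee_rot': array([-1.79898568e+02, -2.00091404e-02,  1.48273925e+01]), 'force': array([-0.61737079, -0.33200589,  0.68845538]), 'moment': array([ 0.01845101, -0.04338258,  0.02609916]), 'gripper_width': 0.09284218781716916} 0.022
side {'mtx': [[394.6463, 0.0, 279.2909], [0.0, 394.6463, 209.2344], [0.0, 0.0, 1.0]], 'dist': [-0.0994, 0.0, 0.0, 0.0, 0.0], 'view': [[0.9999, -0.0096, 0.0109, -0.5557], [-0.0006, 0.7227, 0.6912, -0.086], [-0.0145, -0.6911, 0.7226, -1.0731], [0.0, 0.0, 0.0, 1.0]]}
top {'mtx': [[454.0273, 0.0, 286.9706], [0.0, 454.0273, 206.4037], [0.0, 0.0, 1.0]], 'dist': [-0.0629, 0.0, 0.0, 0.0, 0.0], 'view': [[0.0091, -0.9998, 0.0161, -0.01], [0.9949, 0.0107, 0.1005, -0.5912], [-0.1006, 0.0151, 0.9948, -1.3189], [0.0, 0.0, 0.0, 1.0]]}
wrist {'mtx': [[290.0642, 0.0, 272.6135], [0.0, 290.0642, 210.787], [0.0, 0.0, 1.0]], 'dist': [0.0034, 0.0, 0.0, 0.0, 0.0], 'tool_from_camera': [[-0.0003, 0.9681, 0.2505, 0.0691], [1.0, 0.0002, 0.0005, -0.0008], [0.0004, 0.2505, -0.9681, -0.1811], [0.0, 0.0, 0.0, 1.0]]}
```

View pics/top0.png

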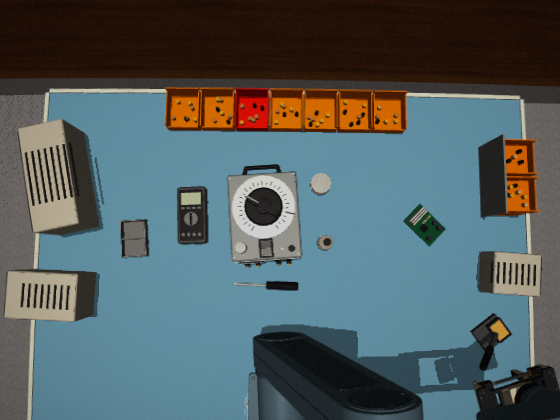

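View pics/side0.png

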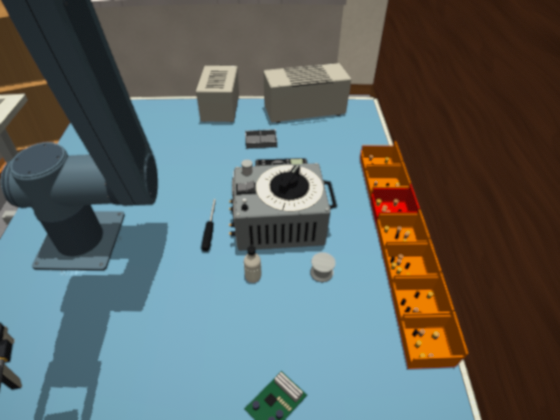

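Run:
```python
import cv2
a=cv2.imread("pics/top0.png")[80:300,200:420]
cv2.imwrite("pics/topz.png",cv2.resize(a,(600,600),interpolation=cv2.INTER_CUBIC))
```

```text
(no output)
```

View pics/topz.png

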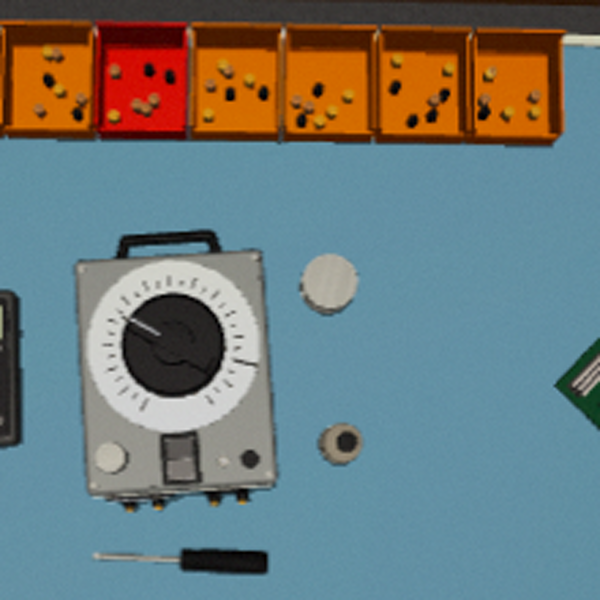

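```bash
cat > h.py <<'E'
import numpy as np,cv2
from scipy.spatial.transform import Rotation as Ro
def project(c,P,view=None):
    v=c["view"] if view is None else view
    P=np.asarray(P,float).reshape(-1,3)
    Q=P@v[:3,:3].T+v[:3,3]; Q=Q*[1,-1,-1]
    return cv2.projectPoints(Q.reshape(-1,1,3),np.zeros(3),np.zeros(3),c["mtx"],c["dist"])[0].reshape(-1,2)
def wristview(c,s):
    T=np.eye(4);T[:3,:3]=Ro.from_euler("xyz",s["ee_rot"],degrees=True).as_matrix();T[:3,3]=s["ee_pos"]
    return np.linalg.inv(T@c["tool_from_camera"])
def tf(p,P):
    x,y,a=p;P=np.asarray(P,float).reshape(-1,3)
    return np.c_[x+np.cos(a)*P[:,0]-np.sin(a)*P[:,1],y+np.sin(a)*P[:,0]+np.cos(a)*P[:,1],P[:,2]]
def backproj(c,uv,z,view=None):
    v=c["view"] if view is None else view
    q=cv2.undistortPoints(np.array(uv,float).reshape(-1,1,2),c["mtx"],c["dist"]).reshape(-1,2)
    d=np.c_[q[:,0],-q[:,1],-np.ones(len(q))]@v[:3,:3]
    o=-v[:3,:3].T@v[:3,3]
    return o+d*((z-o[2])/d[:,2])[:,None]
E
python3 - <<'E'
from rig import viewer
from h import *
from scipy.optimize import least_squares
c=viewer.camera("top")
M=np.array([[.118,.095,.145],[.118,-.095,.145],[-.118,-.095,.145],[-.118,.095,.145]])
uv=np.array([[228.2,176.1],[295.3,171.7],[300.8,258.9],[233,260.4]])
r=least_squares(lambda p:(project(c,tf(p,M))-uv).ravel(),[.6,.05,.05])
print(r.x,np.degrees(r.x[2]),r.fun)
print(backproj(c,[[200+173/2.727,80+343/2.727]],.159), tf(r.x,[[.025,0,.159]]))
print(backproj(c,[[200+125/2.727,80+318/2.727]],.185))
E
```

```text
[0.5518292  0.05864538 0.06608406] 3.7863378349143115 [-0.83193184 -0.81169925  1.45314826 -0.15844658  1.1359016  -0.81328541
 -1.73978242  1.70949623]
[[0.57917832 0.0609426  0.159     ]] [[0.57677463 0.06029628 0.159     ]]
[[0.6002689  0.10661853 0.185     ]]
```

Request:
send_rows:
  rows:
    - [[0, 0, 0, -0.04, 0, 0, 0], [0, 0, 0, -0.08, 0, 0, 0], [0, 0.02, -0.015, -0.12, 0, 0, -6], [0, 0.05, -0.036, -0.15, 0, 0, -12], [0, 0.08, -0.058, -0.157, 0, 0, -18]]
  grip_force: 20

```text
t: 0.62
ee_pos: [0.1995, -0.4609, 0.3622]
ee_rot: [179.8, 0.1, 33.0]
force: [0.1, -0.6, -0.6]
gripper_width: 0.0642
```

Request:
send_rows:
  rows:
    - [[0, 0.036, -0.012, 0, 0, 0, -6], [0, 0.072, -0.023, 0, 0, 0, -12], [0, 0.108, -0.035, 0, 0, 0, -18], [0, 0.144, -0.047, 0, 0, 0, -24], [0, 0.18, -0.058, 0, 0, 0, -30]]

```text
t: 1.03
ee_pos: [0.3196, -0.3125, 0.3617]
ee_rot: [179.8, 0.2, 63.2]
force: [0.7, -0.2, -1.0]
gripper_width: 0.0307
```

Request:
send_rows:
  rows:
    - [[0, 0.039, 0.008, 0, 0, 0, 0], [0, 0.078, 0.017, 0, 0, 0, 0], [0, 0.117, 0.025, 0, 0, 0, 0], [0, 0.156, 0.034, 0, 0, 0, 0], [0, 0.195, 0.042, 0, 0, 0, 0]]

```text
t: 1.45
ee_pos: [0.4457, -0.1554, 0.3611]
ee_rot: [179.8, 0.2, 63.2]
force: [1.1, -0.4, 0.4]
gripper_width: 0.0012
```

Request:
send_rows:
  rows:
    - [[0, 0.039, 0.008, 0, 0, 0, 0], [0, 0.078, 0.017, 0, 0, 0, 0], [0, 0.117, 0.025, 0, 0, 0, 0], [0, 0.156, 0.034, 0, 0, 0, 0], [0, 0.195, 0.042, 0, 0, 0, 0]]

```text
t: 1.87
ee_pos: [0.5719, 0.0017, 0.3602]
ee_rot: [179.8, 0.2, 63.2]
force: [-0.4, -0.4, 0.3]
gripper_width: 0.0007
```

Run:
```python
from rig import robot, viewer
import pickle
from h import *
s=robot.state(); c=viewer.camera("wrist"); pickle.dump((s,c),open("w1.pkl","wb"))
print(s["ee_pos"],s["ee_rot"])
im=c["img"].copy(); cv2.imwrite("pics/w1.png",im)
v=wristview(c,s); p=(.5518,.0586,.066)
M=[[.118,.095,.145],[.118,-.095,.145],[-.118,-.095,.145],[-.118,.095,.145]]
uv=project(c,tf(p,M),v); print(uv)
```

```text
[0.57192473 0.00170865 0.3602329 ] [179.82197956   0.23442109  63.24618081]
[[280.60209258  38.58877811]
 [350.48277454 172.76653866]
 [206.63424329 254.55330099]
 [126.37043459 139.82725918]]
```

View pics/w1.png

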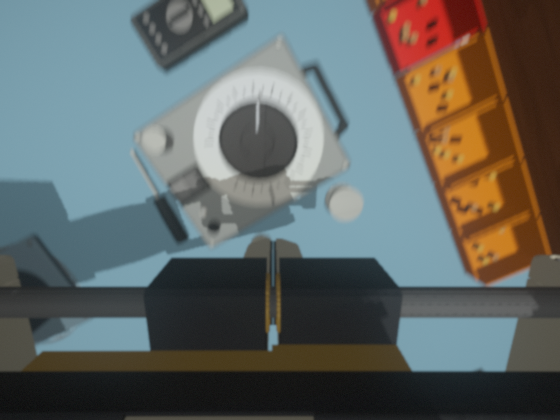

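Run:
```python
import cv2
a=cv2.imread("pics/w1.png")[25:250,120:360]
a=cv2.resize(a,None,fx=2.6,fy=2.6,interpolation=cv2.INTER_CUBIC)
cv2.imwrite("pics/w1z.png",a)
```

```text
(no output)
```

View pics/w1z.png

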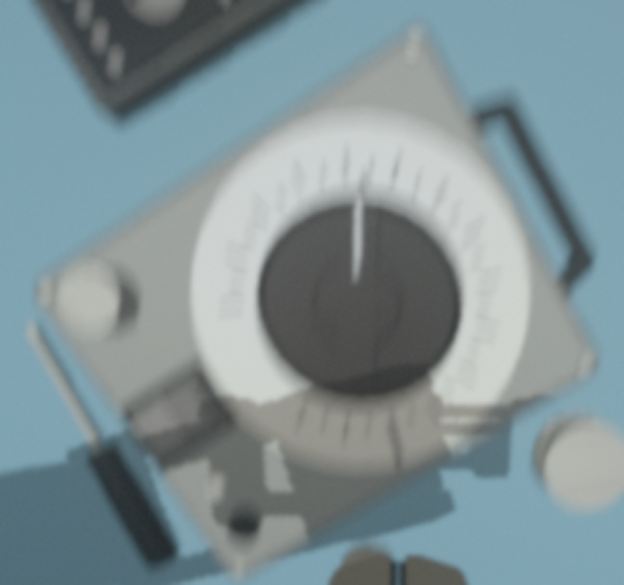

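Run:
```python
import pickle
from h import *
from scipy.optimize import least_squares
s,c=pickle.load(open("w1.pkl","rb")); v=wristview(c,s)
M=np.array([[.118,.095,.145],[.118,-.095,.145],[-.118,-.095,.145],[-.118,.095,.145]])
z=lambda a:np.array(a,float)/2.6+[120,25]
uv=z([[415,25],[597,360],[238,578],[40,285]])
t=np.linspace(0,2*np.pi,361)
circ=lambda r,h:np.c_[.025+r*np.cos(t),r*np.sin(t),0*t+h]
ext=lambda q:np.array([q[:,0].min(),q[:,0].max(),q[:,1].min(),q[:,1].max()])
pl=np.array([190/2.6+120,530/2.6+120,108/2.6+25,475/2.6+25])
sk=np.array([259/2.6+120,461/2.6+120,202/2.6+25,397/2.6+25])
def res(p):
    return np.r_[(project(c,tf(p,M),v)-uv).ravel(),ext(project(c,tf(p,circ(.086,.147)),v))-pl,ext(project(c,tf(p,circ(.052,.159)),v))-sk]
r=least_squares(res,[.55,.06,.066],loss="soft_l1"); p=r.x
print(p,np.degrees(p[2]));print(res(p).round(1))
ax=tf(p,[[.025,0,.172]]); print("axis",ax)
w=backproj(c,z([[355,282],[357,230],[358.5,207]]),.185,v); d=w-ax; print(d, np.degrees(np.arctan2(d[:,1],d[:,0])), np.hypot(d[:,0],d[:,1]))
print("nose world ang via line",np.degrees(np.arctan2(*(w[2]-w[0])[[1,0]])))
```

```text
[0.55908553 0.06501841 0.08790352] 5.036500422496895
[ 1.5 -5.4  4.5  0.2 -0.6  2.2 -7.2  0.7 -0.1 -0.2  1.8 -4.6 -2.3  1.4
 -6.3  2.5]
axis [[0.583989   0.06721317 0.172     ]]
[[0.00305919 0.00710701 0.013     ]
 [0.01428721 0.02666049 0.013     ]
 [0.0193783  0.03497704 0.013     ]] [66.7106939  61.81338112 61.0122703 ] [0.00773746 0.03024741 0.03998639]
nose world ang via line 59.6491797107136
```

```bash
cat > fit.py <<'E'
import pickle,sys
from h import *
from scipy.optimize import least_squares
from scipy.ndimage import map_coordinates
def fit(c,v,p0,amax,skip=None):
    g=cv2.cvtColor(c["img"],cv2.COLOR_BGR2GRAY).astype(float)
    t=np.radians(np.arange(0,360,3))
    def circ(r,h): return np.c_[.025+r*np.cos(t),r*np.sin(t),0*t+h]
    return g,circ
if __name__=="__main__":
    s,c=pickle.load(open(sys.argv[1],"rb")); v=wristview(c,s)
    im=c["img"].copy(); p=eval(sys.argv[2])
    big=cv2.resize(im,None,fx=4,fy=4,interpolation=cv2.INTER_CUBIC)
    t=np.linspace(0,2*np.pi,121)
    D=lambda P,col:cv2.polylines(big,[((project(c,tf(p,P),v)+.5)*4-.5).round().astype(int).reshape(-1,1,2)],False,col,1)
    D([[.118,.095,.145],[.118,-.095,.145],[-.118,-.095,.145],[-.118,.095,.145],[.118,.095,.145]],(0,0,255))
    for r,h,col in((.086,.147,(0,255,0)),(.052,.159,(255,0,255)),(.021,.181,(0,255,255))):
        D(np.c_[.025+r*np.cos(t),r*np.sin(t),0*t+h],col)
    x0,y0,x1,y1=eval(sys.argv[4])
    o=big[y0*4:y1*4,x0*4:x1*4]; k=min(800/o.shape[1],600/o.shape[0]); 
    cv2.imwrite(sys.argv[3],cv2.resize(o,None,fx=k,fy=k,interpolation=cv2.INTER_AREA))
E
python3 fit.py w1.pkl "(.5518,.0586,.066)" pics/f1.png "(110,20,370,260)"
```

```text
(no output)
```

View pics/f1.png

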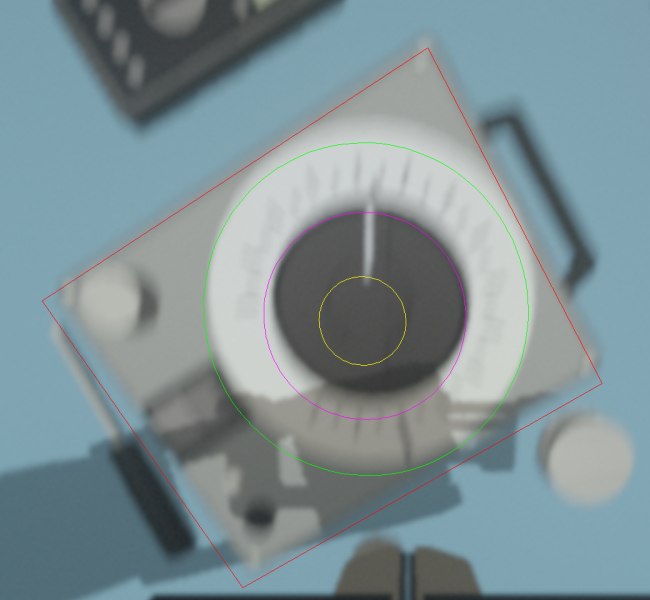

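```bash
python3 - <<'E'
from rig import robot, viewer
import pickle
from h import *
s=robot.state(); c=viewer.camera("wrist"); pickle.dump((s,c),open("w2.pkl","wb"))
print(s["ee_pos"],s["ee_rot"],s["joint_vel"].round(2),s["t"])
cv2.imwrite("pics/w2.png",c["img"])
E
python3 fit.py w2.pkl "(.5518,.0586,.066)" pics/f2.png "(110,20,370,260)"
```

```text
[0.57505479 0.00736427 0.35885161] [ 1.79906946e+02 -3.70263188e-02  6.35004847e+01] [-4.21 -2.81  6.21 -1.56  1.   -8.33] 1.9167
```

View pics/f2.png

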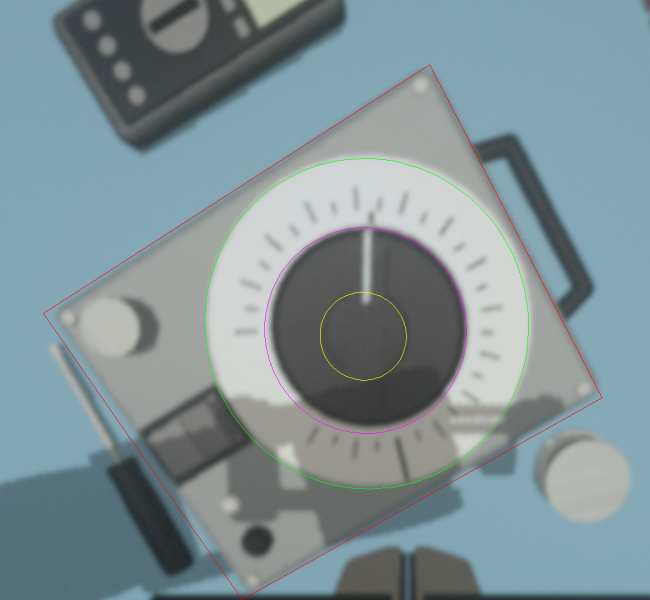

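```bash
python3 - <<'E'
from rig import robot, viewer
import pickle
from h import *
for i in range(3):
    s=robot.state(); c=viewer.camera("wrist")
pickle.dump((s,c),open("w3.pkl","wb"))
print(s["ee_pos"],s["ee_rot"],s["joint_vel"].round(2),s["t"])
E
cat > icp.py <<'E'
# edge ICP of panel rectangle + plate circle
import pickle,sys
from h import *
from scipy.optimize import least_squares
from scipy.ndimage import map_coordinates,gaussian_filter
def run(c,v,p,verbose=True,mask=None):
    g=gaussian_filter(cv2.cvtColor(c["img"],cv2.COLOR_BGR2GRAY).astype(float),.7)
    t=np.radians(np.arange(0,360,4))
    P=[np.c_[.025+.086*np.cos(t),.086*np.sin(t),0*t+.147]]
    f=np.linspace(-.9,.9,25)[:,None]
    Cn=np.array([[.118,.095,.145],[.118,-.095,.145],[-.118,-.095,.145],[-.118,.095,.145]])
    N=[np.c_[np.cos(t),np.sin(t),0*t]]
    for i in range(4):
        if i==2: continue
        a,b=Cn[i],Cn[(i+1)%4]; P.append((a+b)/2+f*(b-a)/2); n=(a+b)/2*[1,1,0]; N.append(np.tile(n/np.linalg.norm(n),(25,1)))
    P=np.vstack(P);N=np.vstack(N)
    for it in range(10):
        W=12 if it<4 else 6
        q=project(c,tf(p,P),v); q2=project(c,tf(p,P+N*.002),v); n=q2-q; n/=np.linalg.norm(n,axis=1)[:,None]
        k=np.arange(-W,W+.1,.25)
        X=q[:,None,:]+k[None,:,None]*n[:,None,:]
        pr=map_coordinates(g,[X[...,1],X[...,0]],order=1)
        gr=np.abs(np.gradient(pr,axis=1))
        j=gr.argmax(1); ok=gr.max(1)>1.5
        ok&=(q[:,0]>5)&(q[:,0]<555)&(q[:,1]>5)&(q[:,1]<415)
        ob=q+k[j][:,None]*n
        r=lambda pp:(((project(c,tf(pp,P),v)-ob)*n).sum(1))[ok]
        p=least_squares(r,p,loss="soft_l1",f_scale=.7).x
    if verbose: print("p",p.round(4),np.degrees(p[2]).round(2),"med|r|",np.median(abs(r(p))).round(2),ok.sum())
    return p
if __name__=="__main__":
    s,c=pickle.load(open(sys.argv[1],"rb")); v=wristview(c,s)
    p=run(c,v,np.array([.5518,.0586,.066]))
    print("axis",tf(p,[[.025,0,.172]]))
E
python3 icp.py w3.pkl
```

```text
[0.57111002 0.00063727 0.35950866] [179.91116143   0.27774149  63.37414964] [-2.3  -1.65  0.84 -0.42  0.15 -0.18] 2.0667
p [0.5541 0.0585 0.0911] 5.22 med|r| 0.73 158
axis [[0.57902169 0.06079812 0.172     ]]
```

```bash
python3 fit.py w3.pkl "(.5541,.0585,.0911)" pics/f3.png "(110,20,370,260)"
```

```text
(no output)
```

View pics/f3.png

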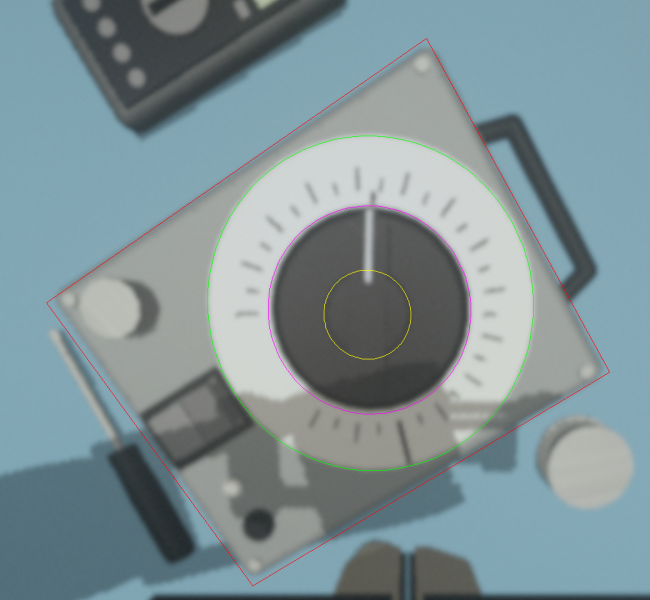

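Request:
send_rows:
  rows:
    - [[0, 0.025, 0.006, 0, 0, 0, 0], [0, 0.055, 0.012, 0.01, 0, 0, 0], [0, 0.083, 0.018, 0.03, 0, 0, 0], [0, 0.093, 0.0205, 0.06, 0, 0, 0], [0, 0.093, 0.0205, 0.08, 0, 0, 0]]

```text
t: 2.53
ee_pos: [0.6309, 0.0732, 0.2773]
ee_rot: [179.9, 0.3, 63.3]
force: [-0.6, -0.2, 0.3]
gripper_width: 0.0009
```

Run:
```python
from rig import robot, viewer
s=robot.state();print(s["ee_pos"],s["ee_rot"])
```

```text
[0.63093355 0.07318675 0.2772652 ] [179.94948915   0.28387627  63.26360966]
```

Down to the pushing height, dz 0.090, settling at the end.

Request:
send_rows:
  rows:
    - [[0, 0, 0, 0.03, 0, 0, 0], [0, 0, 0, 0.06, 0, 0, 0], [0, 0, 0, 0.082, 0, 0, 0], [0, 0, 0, 0.09, 0, 0, 0], [0, 0, 0, 0.09, 0, 0, 0]]

```text
t: 2.95
ee_pos: [0.6291, 0.0712, 0.1854]
ee_rot: [-179.8, 0.4, 63.1]
force: [0.4, 1.3, -0.3]
gripper_width: 0.0003
```

Run:
```python
from rig import robot, viewer
import pickle
from h import *
for i in range(2):
    s=robot.state(); c=viewer.camera("wrist")
pickle.dump((s,c),open("w4.pkl","wb"))
print(s["ee_pos"],s["ee_rot"],s["force"])
a=c["img"][100:400,100:460]
cv2.imwrite("pics/w4.png",cv2.resize(a,None,fx=2,fy=2,interpolation=cv2.INTER_CUBIC))
```

```text
[0.6303771  0.07141718 0.18749269] [179.9887621    0.30943206  63.15859665] [-1.18913575 -0.52863192  0.13332009]
```

View pics/w4.png

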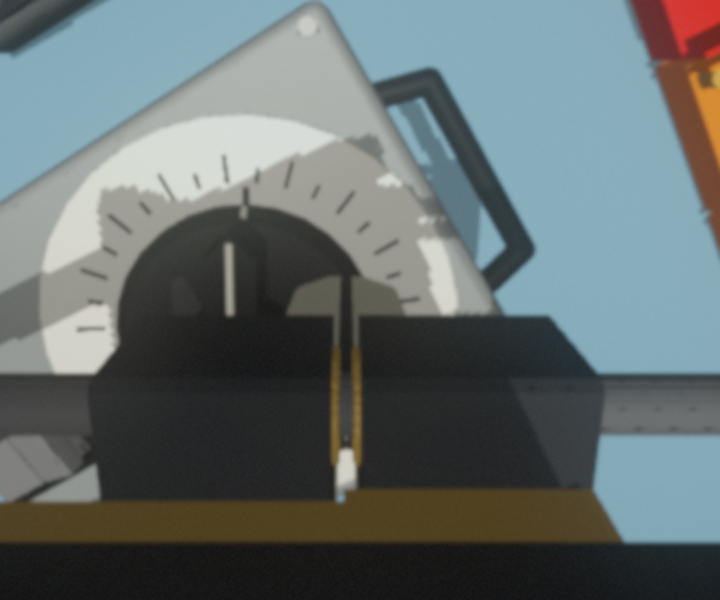

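```bash
cat > plan.py <<'E'
import sys
from rig import robot
from h import *
AX=np.array([.579,.0605])
def rows(poses,s=None,fing=0.):
    # poses: list of (x,y,z,yaw deg) world targets, tool kept vertical
    s=robot.state() if s is None else s
    R0=Ro.from_euler("xyz",s["ee_rot"],degrees=True); out=[]
    for x,y,z,yaw in poses:
        d=R0.inv().apply(np.array([x,y,z])-s["ee_pos"])
        rv=(R0.inv()*Ro.from_euler("xyz",[180,0,yaw],degrees=True)).as_rotvec(degrees=True)
        out.append([fing]+[float(q) for q in d.round(4)]+[float(q) for q in rv.round(1)])
    return out
def side(phi,r,l,z,yaw=None):
    # phi: nose dir world deg; r along nose; l to the right (+) / left(-)
    a=np.radians(phi); 
    p=AX+r*np.array([np.cos(a),np.sin(a)])+l*np.array([np.sin(a),-np.cos(a)])
    return (*p,z,phi if yaw is None else yaw)
def show(P):
    print(json.dumps(rows(P)))
import json
E
python3 -c "
from plan import *
show([side(63+d,.035,l,.187) for d,l in((1,.036),(5,.031),(11,.028),(17,.027),(23,.027))])"
```

```text
[[0.0, 0.0019, -0.0062, 0.0019, 0.2, 0.2, -0.8], [0.0, 0.0039, -0.0138, 0.0018, 0.1, 0.3, -4.8], [0.0, 0.0061, -0.0208, 0.0018, 0.1, 0.3, -10.8], [0.0, 0.0077, -0.026, 0.0018, 0.1, 0.3, -16.8], [0.0, 0.0092, -0.0304, 0.0018, 0.1, 0.3, -22.8]]
```

Request:
send_rows:
  rows:
    - [[0, 0.002, -0.006, 0.001, 0, 0, -1], [0, 0.004, -0.014, 0.001, 0, 0, -5], [0, 0.006, -0.021, 0.001, 0, 0, -11], [0, 0.0075, -0.026, 0.001, 0, 0, -17], [0, 0.009, -0.0305, 0.001, 0, 0, -23]]

```text
t: 3.47
ee_pos: [0.6087, 0.0939, 0.1901]
ee_rot: [179.7, 0.3, 86.5]
force: [-0.3, -0.1, 0.6]
gripper_width: 0.0005
```

```bash
cat > look.py <<'E'
import sys,pickle
from rig import robot,viewer
from h import *
for i in range(int(sys.argv[2]) if len(sys.argv)>2 else 1):
    s=robot.state(); c=viewer.camera("wrist")
pickle.dump((s,c),open(f"{sys.argv[1]}.pkl","wb"))
print(s["t"],s["ee_pos"].round(4),s["ee_rot"].round(1),s["force"].round(1))
a=c["img"][60:360,80:480]
cv2.imwrite(f"pics/{sys.argv[1]}.png",cv2.resize(a,None,fx=2,fy=2,interpolation=cv2.INTER_CUBIC))
E
python3 look.py w5; python3 -c "
from plan import *
show([side(86+d,.035,.027,.187) for d in(6,12,18,24,30)])"
```

```text
3.4667 [0.6087 0.0939 0.1901] [179.7   0.3  86.5] [-0.3 -0.1  0.6]
[[0.0, 0.0017, -0.0035, 0.0031, 0.2, 0.3, -5.1], [0.0, 0.004, -0.0075, 0.0031, 0.2, 0.3, -11.1], [0.0, 0.0058, -0.0117, 0.0031, 0.2, 0.3, -17.1], [0.0, 0.0072, -0.0161, 0.003, 0.2, 0.3, -23.1], [0.0, 0.0082, -0.0207, 0.003, 0.2, 0.3, -29.1]]
```

View pics/w5.png

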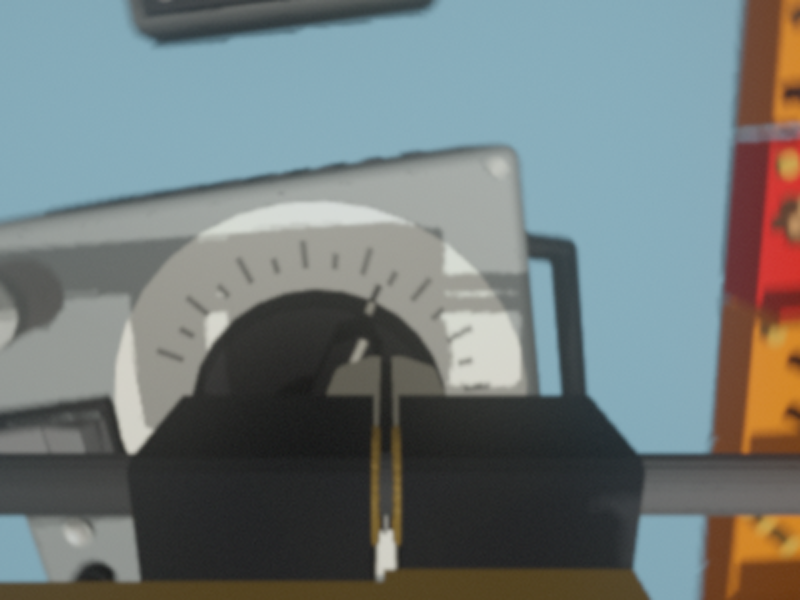

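```bash
cat > idx.py <<'E'
import sys,pickle
from plan import *
s,c=pickle.load(open(sys.argv[1]+".pkl","rb")); v=wristview(c,s)
uv=np.array(eval(sys.argv[2]),float)/2+[80,60]-.25
for z in (.149,.159,.185):
    w=backproj(c,uv,z,v)[:,:2]-AX; print(z,np.degrees(np.arctan2(w[:,1],w[:,0])).round(1),np.hypot(*w.T).round(4))
# predicted nose for angles
for a in range(50,170,10):
    r=np.radians(a); q=project(c,[[AX[0]+.059*np.cos(r),AX[1]+.059*np.sin(r),.149],[AX[0]+.049*np.cos(r),AX[1]+.049*np.sin(r),.185]],v); print(a,((q-[80,60])*2).round().tolist())
E
python3 idx.py w5 "[[372,297],[371,310],[355,350]]"
```

```text
0.149 [62.6 60.5 57.9] [0.0542 0.0491 0.0312]
0.159 [63.5 61.7 60. ] [0.0566 0.0517 0.0346]
0.185 [65.4 64.2 63.8] [0.0629 0.0586 0.0435]
50 [[405.0, 302.0], [391.0, 352.0]]
60 [[383.0, 288.0], [369.0, 339.0]]
70 [[358.0, 279.0], [346.0, 330.0]]
80 [[332.0, 274.0], [321.0, 325.0]]
90 [[306.0, 273.0], [295.0, 325.0]]
100 [[280.0, 277.0], [270.0, 328.0]]
110 [[255.0, 285.0], [246.0, 336.0]]
120 [[233.0, 297.0], [225.0, 348.0]]
130 [[214.0, 313.0], [206.0, 363.0]]
140 [[198.0, 332.0], [191.0, 380.0]]
150 [[187.0, 352.0], [180.0, 400.0]]
160 [[180.0, 374.0], [173.0, 421.0]]
```

```bash
python3 -c "
from plan import *
show([side(86+d,.032,.025,.184) for d in(4,9,14,19,24)])"
```

```text
[[0.0, -0.0022, -0.004, 0.0061, 0.2, 0.3, -3.1], [0.0, -0.0003, -0.007, 0.0061, 0.2, 0.3, -8.1], [0.0, 0.0013, -0.0102, 0.0061, 0.2, 0.3, -13.1], [0.0, 0.0026, -0.0134, 0.0061, 0.2, 0.3, -18.1], [0.0, 0.0037, -0.0168, 0.0061, 0.2, 0.3, -23.1]]
```

Request:
send_rows:
  rows:
    - [[0, -0.002, -0.004, 0.003, 0, 0, -3], [0, 0, -0.007, 0.005, 0, 0, -8], [0, 0.001, -0.01, 0.006, 0, 0, -13], [0, 0.0025, -0.0135, 0.006, 0, 0, -18], [0, 0.0035, -0.017, 0.006, 0, 0, -23]]

```text
t: 3.93
ee_pos: [0.5919, 0.099, 0.1858]
ee_rot: [179.7, 0.4, 110.0]
force: [0.6, -0.6, 0.5]
gripper_width: 0.0006
```

```bash
python3 look.py w6
```

```text
3.9333 [0.5919 0.099  0.1858] [179.7   0.4 110. ] [ 0.6 -0.6  0.5]
```

View pics/w6.png

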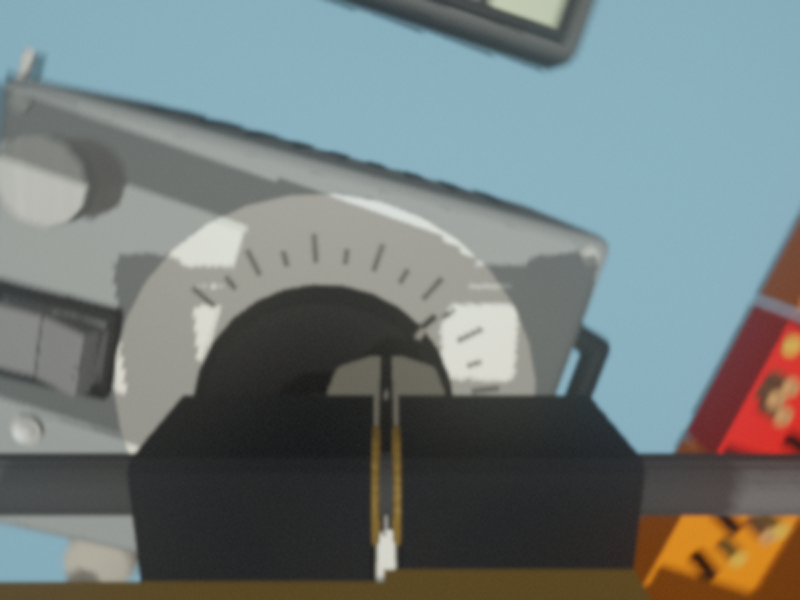

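```bash
python3 idx.py w6 "[[418,335]]"
python3 - <<'E'
from rig import viewer,robot
import cv2
s=robot.state();print(s["ee_pos"],s["force"],s["t"])
for n in("side","top"):
    c=viewer.camera(n);im=c["img"]
    a=im[120:290,200:370] if n=="side" else im[150:280,200:340]
    cv2.imwrite(f"pics/{n}7.png",cv2.resize(a,None,fx=4,fy=4,interpolation=cv2.INTER_CUBIC)[:600,:800])
E
```

```text
0.149 [59.8] [0.0497]
0.159 [63.1] [0.0514]
0.185 [70.6] [0.0564]
50 [[450.0, 340.0], [436.0, 388.0]]
60 [[436.0, 320.0], [422.0, 369.0]]
70 [[417.0, 302.0], [404.0, 352.0]]
80 [[396.0, 287.0], [383.0, 338.0]]
90 [[372.0, 276.0], [359.0, 327.0]]
100 [[346.0, 269.0], [334.0, 321.0]]
110 [[319.0, 267.0], [308.0, 319.0]]
120 [[292.0, 269.0], [282.0, 321.0]]
130 [[266.0, 276.0], [257.0, 328.0]]
140 [[242.0, 287.0], [234.0, 338.0]]
150 [[222.0, 302.0], [214.0, 352.0]]
160 [[204.0, 320.0], [197.0, 369.0]]
[0.59131757 0.09928282 0.18589921] [-1.04050399  0.10397857  0.3644394 ] 3.9833
```

View pics/side7.png

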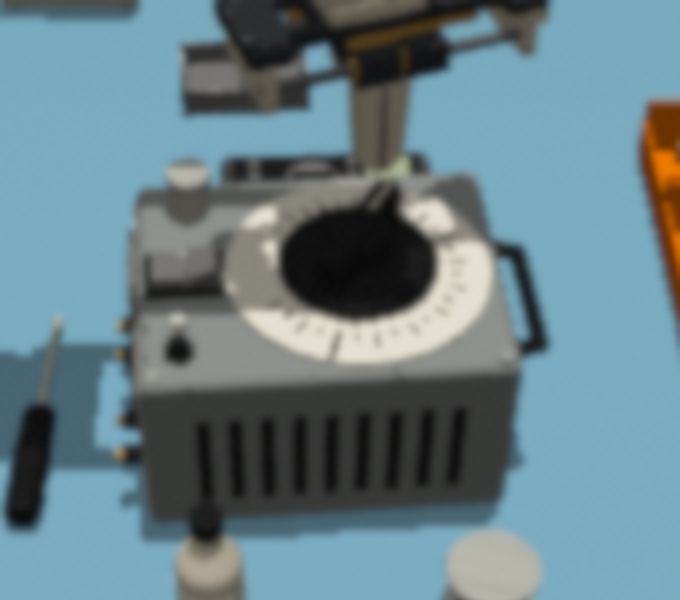

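View pics/top7.png

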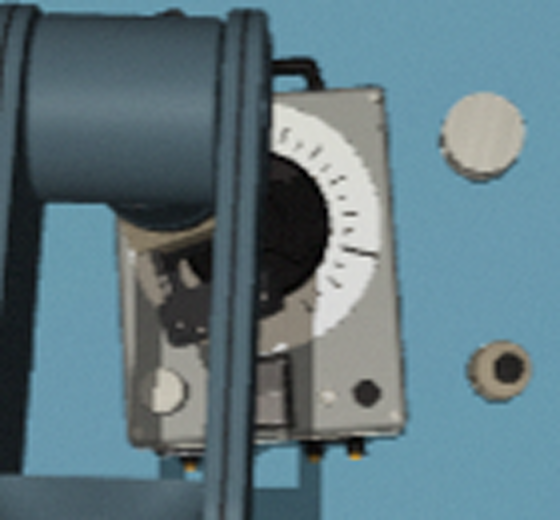

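Run:
```python
from rig import viewer
from h import *
c=viewer.camera("side")
f=lambda u,v:[200+u/4,120+v/4]
for z in(.15,.164,.18,.2): print(z,backproj(c,[f(380,180),f(380,165)],z)[:,:2].round(3).tolist())
print("knob centre skirt",backproj(c,[f(358,258)],.159), "nose",backproj(c,[f(388,190)],.175))
print("proj axis skirt",project(c,[[.579,.0605,.159]]), f(358,258), "tip", project(c,[[.5915,.099,.164]]), f(380,178))
M=np.array([[.118,.095,.145],[.118,-.095,.145],[-.118,-.095,.145],[-.118,.095,.145]])
print(((project(c,tf((.5541,.0585,.0911),M))-[200,120])*4).round())
```

```text
0.15 [[0.598, 0.143], [0.599, 0.159]]
0.164 [[0.597, 0.126], [0.598, 0.141]]
0.18 [[0.596, 0.107], [0.596, 0.122]]
0.2 [[0.594, 0.083], [0.595, 0.098]]
knob centre skirt [[0.58051632 0.05458524 0.159     ]] nose [[0.60092075 0.10252275 0.175     ]]
proj axis skirt [[288.8431632  182.92845143]] [289.5, 184.5] tip [[293.27993565 171.58220088]] [295.0, 164.5]
[[472. 166.]
 [524. 364.]
 [136. 390.]
 [130. 185.]]
```

Run:
```python
from h import *
import pickle
s,c=pickle.load(open("w6.pkl","rb"))
v=np.linalg.inv(c["tool_from_camera"])
P=[[x,0,z] for x in(-.0075,0,.0075) for z in(0,.011,.022)]
for a,b in zip(P,project(c,P,v)): print(a,((b-[80,60])*2).round())
```

```text
[-0.0075, 0, 0] [386. 390.]
[-0.0075, 0, 0.011] [385. 378.]
[-0.0075, 0, 0.022] [385. 367.]
[0, 0, 0] [386. 369.]
[0, 0, 0.011] [385. 358.]
[0, 0, 0.022] [385. 348.]
[0.0075, 0, 0] [386. 348.]
[0.0075, 0, 0.011] [385. 337.]
[0.0075, 0, 0.022] [385. 328.]
```

Run:
```python
from rig import viewer,robot
from plan import *
s=robot.state();c=viewer.camera("side");print(s["t"],s["ee_pos"])
x0,y0,x1,y1=255,120,335,180
im=cv2.resize(c["img"],None,fx=10,fy=10,interpolation=cv2.INTER_CUBIC)
def D(P,col): cv2.polylines(im,[((project(c,P)+.5)*10).round().astype(int).reshape(-1,1,2)],True,col,1)
a=np.radians(63);n=np.array([np.cos(a),np.sin(a)]);l=np.array([-n[1],n[0]])
for z in(.159,.185):
    D([[*(AX+r*n+w*l),z] for r,w in((-.042,-.009),(-.042,.009),(.035,.009),(.049,0),(.035,-.009))],(0,255,255))
y=np.radians(s["ee_rot"][2]);tx=np.array([np.cos(y),np.sin(y)]);ty=np.array([tx[1],-tx[0]])
for dz in(0,-.022):
    D([[*(s["ee_pos"][:2]+u*tx+w*ty),s["ee_pos"][2]+dz] for u,w in((.0075,.0175),(.0075,-.0175),(-.0075,-.0175),(-.0075,.0175))],(0,0,255) if dz else (0,255,0))
cv2.imwrite("pics/s8.png",im[y0*10:y1*10,x0*10:x1*10])
```

```text
4.1333 [0.59198702 0.09890468 0.18536356]
```

View pics/s8.png

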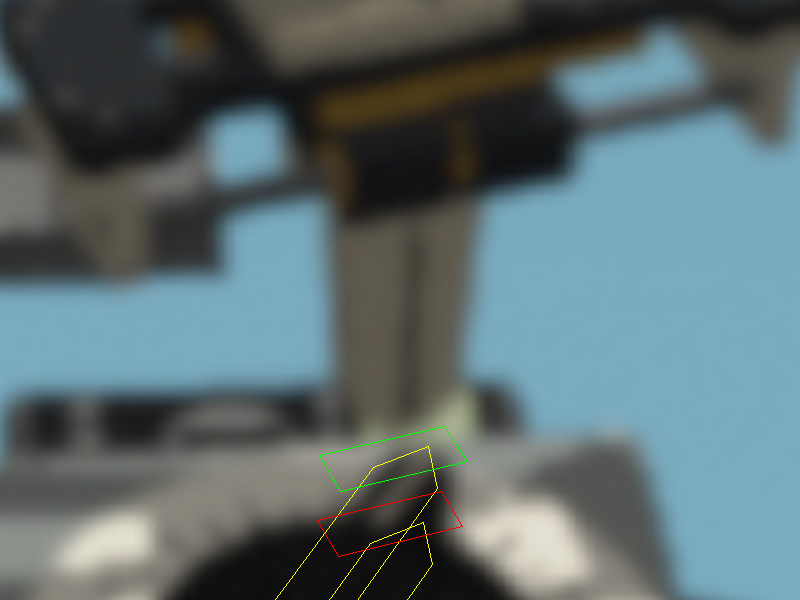

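Run:
```python
from rig import viewer,robot
from plan import *
print(robot.tip_extent,[a for a in dir(robot) if a[0]!='_'])
c=viewer.camera("side");s=robot.state();print(s["t"],s["ee_pos"],s["gripper_width"])
for z in(.164,.175,.18,.185,.19,.195,.2): print(z,((project(c,[[*s["ee_pos"][:2],z]])-[255,120])*10).round())
```

```text
0.022 ['IKError', 'job_done', 'state', 'tip_extent']
4.2333 [0.59185509 0.09881764 0.18477982] 0.0004673351791297671
0.164 [[384. 516.]]
0.175 [[386. 484.]]
0.18 [[386. 469.]]
0.185 [[387. 455.]]
0.19 [[388. 440.]]
0.195 [[389. 424.]]
0.2 [[389. 409.]]
```

```bash
python3 -c "
from plan import *
show([side(63,.034,l,.19,y) for l,y in((.01,104),(.025,97),(.04,91),(.05,85),(.055,79))])"
```

```text
[[0.0, -0.0157, 0.0066, -0.0051, 0.2, 0.3, 5.8], [0.0, -0.0267, 0.0169, -0.005, 0.2, 0.3, 12.8], [0.0, -0.0376, 0.0271, -0.0049, 0.2, 0.3, 18.8], [0.0, -0.0449, 0.034, -0.0048, 0.3, 0.3, 24.8], [0.0, -0.0485, 0.0374, -0.0048, 0.3, 0.3, 30.8]]
```

Request:
send_rows:
  rows:
    - [[0, -0.012, 0.006, -0.006, 0, 0, 6], [0, -0.026, 0.017, -0.006, 0, 0, 13], [0, -0.037, 0.027, -0.006, 0, 0, 19], [0, -0.045, 0.034, -0.006, 0, 0, 25], [0, -0.0485, 0.0375, -0.006, 0, 0, 31]]

```text
t: 4.65
ee_pos: [0.645, 0.0647, 0.1911]
ee_rot: [179.6, 0.2, 78.3]
force: [0.5, -0.3, 0.1]
gripper_width: 0.0006
```

```bash
python3 -c "
from plan import *
show([side(63,.034,.055,z,y) for z,y in((.187,75),(.183,70),(.18,65),(.177,63),(.175,63))])"
```

```text
[[0.0, 0.0008, -0.0017, 0.0041, 0.4, 0.2, 3.3], [0.0, 0.0008, -0.0018, 0.0081, 0.4, 0.2, 8.3], [0.0, 0.0008, -0.0018, 0.0111, 0.4, 0.2, 13.3], [0.0, 0.0008, -0.0018, 0.0141, 0.4, 0.2, 15.3], [0.0, 0.0008, -0.0018, 0.0161, 0.4, 0.2, 15.3]]
```

Request:
send_rows:
  rows:
    - [[0, 0.001, -0.001, 0.004, 0, 0, 4], [0, 0.001, -0.001, 0.008, 0, 0, 9], [0, 0.001, -0.001, 0.011, 0, 0, 13], [0, 0.001, -0.001, 0.014, 0, 0, 15], [0, 0.001, -0.001, 0.016, 0, 0, 15]]

```text
t: 5.07
ee_pos: [0.6445, 0.0656, 0.1748]
ee_rot: [179.6, 0.1, 63.1]
force: [0.3, 0.3, -0.2]
gripper_width: 0.0001
```

```bash
cat > sv.py <<'E'
import sys
from rig import viewer,robot
from plan import *
phi=float(sys.argv[2])
s=robot.state();c=viewer.camera("side");print(s["t"],s["ee_pos"].round(4),s["ee_rot"].round(1),s["force"].round(1))
x0,y0,x1,y1=250,130,350,205
im=cv2.resize(c["img"],None,fx=8,fy=8,interpolation=cv2.INTER_CUBIC)
def D(P,col): cv2.polylines(im,[((project(c,P)+.5)*8).round().astype(int).reshape(-1,1,2)],True,col,1)
a=np.radians(phi);n=np.array([np.cos(a),np.sin(a)]);l=np.array([-n[1],n[0]])
for z in(.185,):
    D([[*(AX+r*n+w*l),z] for r,w in((-.042,-.009),(-.042,.009),(.035,.009),(.049,0),(.035,-.009))],(0,255,255))
y=np.radians(s["ee_rot"][2]);tx=np.array([np.cos(y),np.sin(y)]);ty=np.array([tx[1],-tx[0]])
for dz in(0,-.022):
    D([[*(s["ee_pos"][:2]+u*tx+w*ty),s["ee_pos"][2]+dz] for u,w in((.0075,.0175),(.0075,-.0175),(-.0075,-.0175),(-.0075,.0175))],(0,0,255) if dz else (0,255,0))
cv2.imwrite("pics/"+sys.argv[1]+".png",im[y0*8:y1*8,x0*8:x1*8])
E
python3 sv.py s9 63; python3 look.py w9
```

```text
5.0667 [0.6445 0.0656 0.1748] [1.796e+02 1.000e-01 6.310e+01] [ 0.3  0.3 -0.2]
5.1167 [0.6442 0.0657 0.1744] [1.796e+02 1.000e-01 6.320e+01] [-1.  -0.6 -0.1]
```

View pics/s9.png

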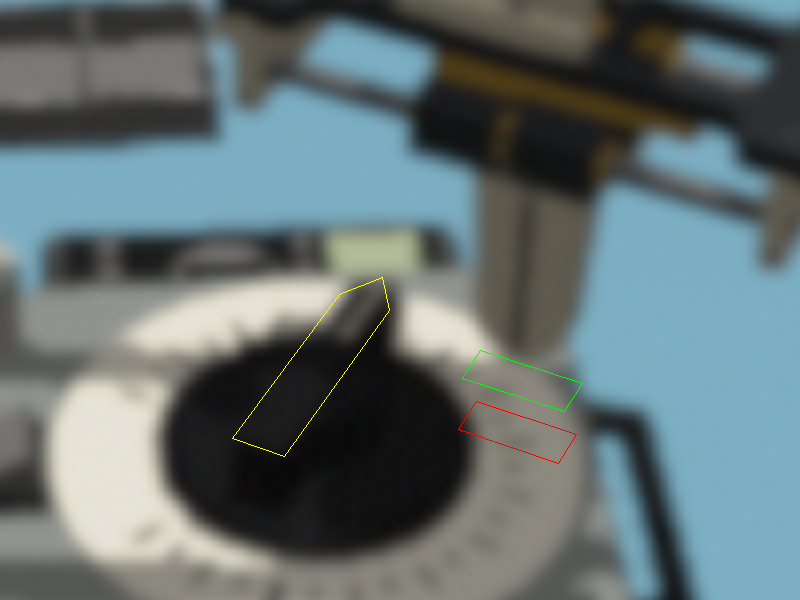

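View pics/w9.png

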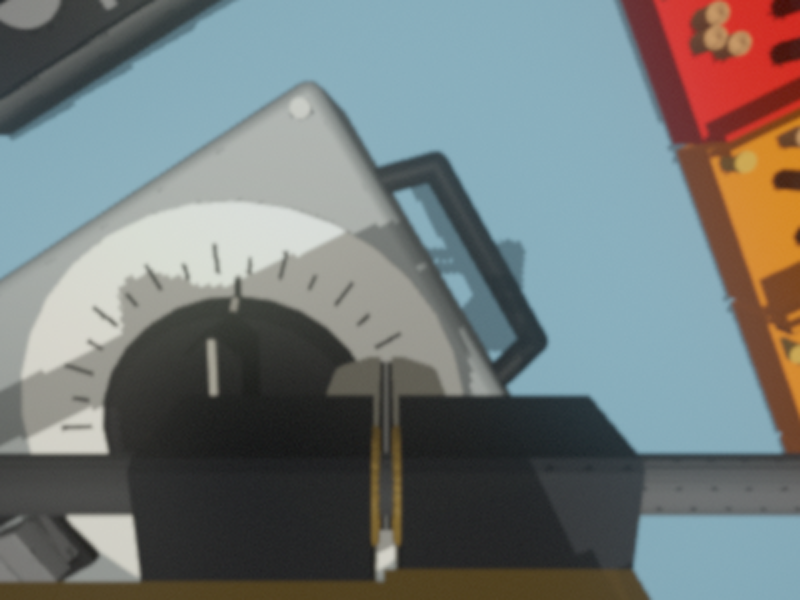

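Request:
send_rows:
  rows:
    - [[0, 0, 0, 0.004, 0, 0, 0], [0, 0, 0, 0.008, 0, 0, 0], [0, 0, 0, 0.012, 0, 0, 0], [0, 0, 0, 0.015, 0, 0, 0], [0, 0, 0, 0.017, 0, 0, 0]]

```text
t: 5.58
ee_pos: [0.644, 0.0656, 0.157]
ee_rot: [179.7, 0.1, 63.3]
force: [-1.1, -0.0, -0.0]
gripper_width: 0.001
```

```bash
python3 sv.py s10 63
```

```text
5.5833 [0.644  0.0656 0.157 ] [1.797e+02 1.000e-01 6.330e+01] [-1.1 -0.  -0. ]
```

View pics/s10.png

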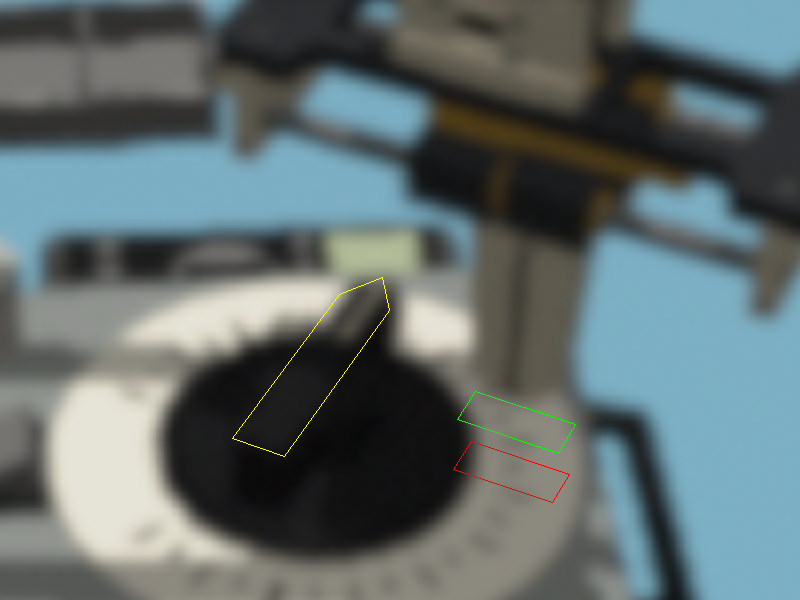

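```bash
python3 -c "
from plan import *
show([side(63,.034,.047,.154),side(63,.034,.038,.154),side(63,.034,.032,.154),side(65,.034,.028,.154),side(70,.034,.0265,.154)])"
```

```text
[[0.0, 0.0, -0.0085, 0.0027, 0.3, 0.2, 0.3], [0.0, 0.0001, -0.0175, 0.0026, 0.3, 0.2, 0.3], [0.0, 0.0001, -0.0235, 0.0026, 0.3, 0.2, 0.3], [0.0, 0.0011, -0.0287, 0.0026, 0.3, 0.2, -1.7], [0.0, 0.0031, -0.0333, 0.0025, 0.3, 0.2, -6.7]]
```

Request:
send_rows:
  rows:
    - [[0, 0, -0.0085, 0.0025, 0, 0, 0], [0, 0, -0.0175, 0.0025, 0, 0, 0], [0, 0, -0.0235, 0.0025, 0, 0, 0], [0, 0.001, -0.0285, 0.0025, 0, 0, -2], [0, 0.003, -0.0335, 0.0025, 0, 0, -7]]

```text
t: 6.05
ee_pos: [0.6154, 0.0835, 0.1545]
ee_rot: [179.6, 0.2, 70.4]
force: [3.1, -1.0, -2.1]
gripper_width: 0.0004
```

```bash
python3 look.py w11;python3 -c "
from plan import *
show([side(70+d,.034,.0265,.154) for d in (5,10,15,20,25)])"
```

```text
6.05 [0.6154 0.0835 0.1545] [179.6   0.2  70.4] [ 3.1 -1.  -2.1]
[[0.0, 0.0017, -0.0019, 0.0005, 0.4, 0.2, -4.2], [0.0, 0.0037, -0.0052, 0.0005, 0.4, 0.2, -9.2], [0.0, 0.0053, -0.0085, 0.0005, 0.4, 0.2, -14.2], [0.0, 0.0067, -0.012, 0.0004, 0.4, 0.2, -19.2], [0.0, 0.0078, -0.0156, 0.0004, 0.3, 0.3, -24.2]]
```

View pics/w11.png

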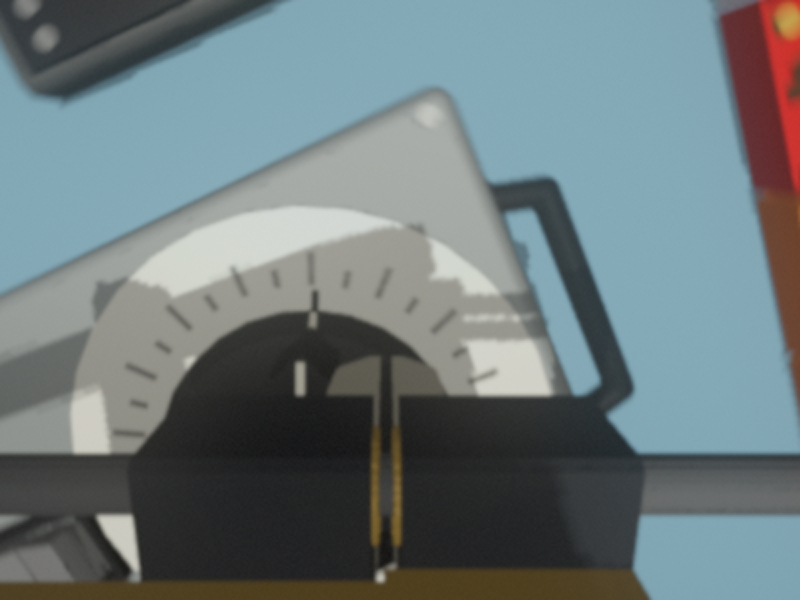

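Request:
send_rows:
  rows:
    - [[0, 0.0017, -0.002, 0.0005, 0, 0, -4], [0, 0.0037, -0.005, 0.0005, 0, 0, -9], [0, 0.0053, -0.0085, 0.0005, 0, 0, -14], [0, 0.0067, -0.012, 0.0005, 0, 0, -19], [0, 0.0078, -0.0156, 0.0005, 0, 0, -24]]

```text
t: 6.52
ee_pos: [0.6032, 0.0964, 0.1546]
ee_rot: [179.6, 0.4, 95.0]
force: [3.6, -2.5, -0.1]
gripper_width: 0.0008
```

```bash
python3 -c "
from plan import *
show([side(95+d,.034,.0265,.154) for d in (5,10,15,20,25)])"
```

```text
[[0.0, 0.0025, -0.0038, 0.0006, 0.4, 0.4, -5.0], [0.0, 0.0044, -0.007, 0.0005, 0.4, 0.4, -10.0], [0.0, 0.006, -0.0104, 0.0005, 0.4, 0.5, -15.0], [0.0, 0.0073, -0.0139, 0.0005, 0.4, 0.5, -20.0], [0.0, 0.0083, -0.0176, 0.0004, 0.3, 0.5, -25.0]]
```

Request:
send_rows:
  rows:
    - [[0, 0.0025, -0.0038, 0.0005, 0, 0, -5], [0, 0.0044, -0.007, 0.0005, 0, 0, -10], [0, 0.006, -0.0104, 0.0005, 0, 0, -15], [0, 0.0073, -0.0139, 0.0005, 0, 0, -20], [0, 0.0083, -0.0176, 0.0005, 0, 0, -25]]

```text
t: 6.93
ee_pos: [0.5859, 0.1032, 0.1548]
ee_rot: [179.6, 0.7, 120.1]
force: [2.9, -0.6, 0.4]
gripper_width: 0.0001
```

```bash
python3 look.py w12;python3 -c "
from plan import *
show([side(120+d,.034,.0265,.154) for d in (5,10,15,20,25)])"
```

```text
6.9333 [0.5859 0.1032 0.1548] [179.6   0.7 120.1] [ 2.9 -0.6  0.4]
[[0.0, 0.002, -0.0033, 0.0007, 0.3, 0.6, -4.5], [0.0, 0.004, -0.0065, 0.0007, 0.3, 0.7, -9.5], [0.0, 0.0056, -0.0099, 0.0007, 0.3, 0.7, -14.5], [0.0, 0.007, -0.0134, 0.0006, 0.2, 0.7, -19.5], [0.0, 0.008, -0.017, 0.0006, 0.2, 0.7, -24.5]]
```

View pics/w12.png

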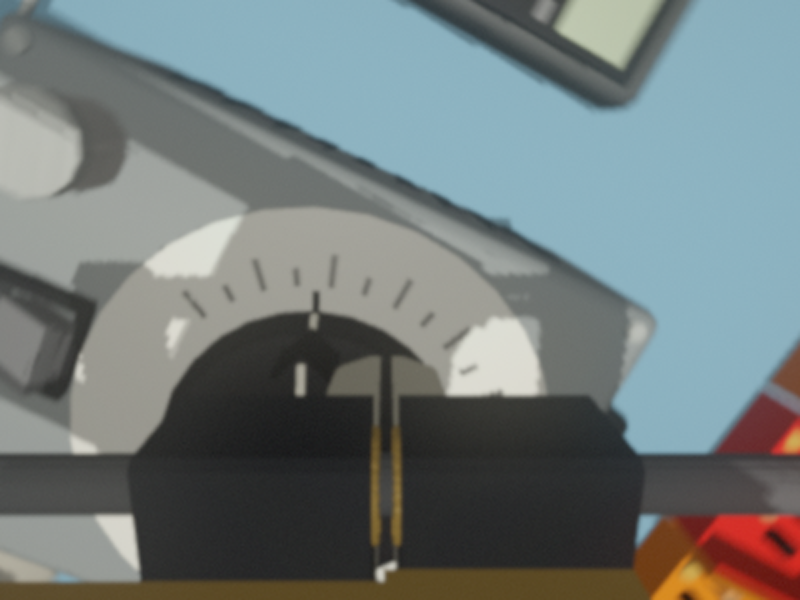

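Request:
send_rows:
  rows:
    - [[0, 0.002, -0.0035, 0.0005, 0, 0, -4.5], [0, 0.004, -0.0065, 0.0005, 0, 0, -9.5], [0, 0.0056, -0.01, 0.0005, 0, 0, -14.5], [0, 0.007, -0.0134, 0.0005, 0, 0, -19.5], [0, 0.008, -0.017, 0.0005, 0, 0, -24.5]]

```text
t: 7.4
ee_pos: [0.5672, 0.1022, 0.1548]
ee_rot: [179.8, 0.8, 145.0]
force: [3.6, 1.5, -0.4]
gripper_width: 0.0004
```

```bash
python3 look.py w13;python3 -c "
from plan import *
show([side(145+d,.034,.0265,.154) for d in (3,6,9,12,14)])"
```

```text
7.4 [0.5672 0.1022 0.1548] [179.8   0.8 145. ] [ 3.6  1.5 -0.4]
[[0.0, 0.0012, -0.0021, 0.0008, 0.1, 0.8, -2.7], [0.0, 0.0024, -0.004, 0.0008, 0.1, 0.8, -5.7], [0.0, 0.0036, -0.0059, 0.0008, 0.1, 0.8, -8.7], [0.0, 0.0046, -0.0079, 0.0007, 0.1, 0.8, -11.7], [0.0, 0.0053, -0.0093, 0.0007, 0.0, 0.8, -13.7]]
```

View pics/w13.png

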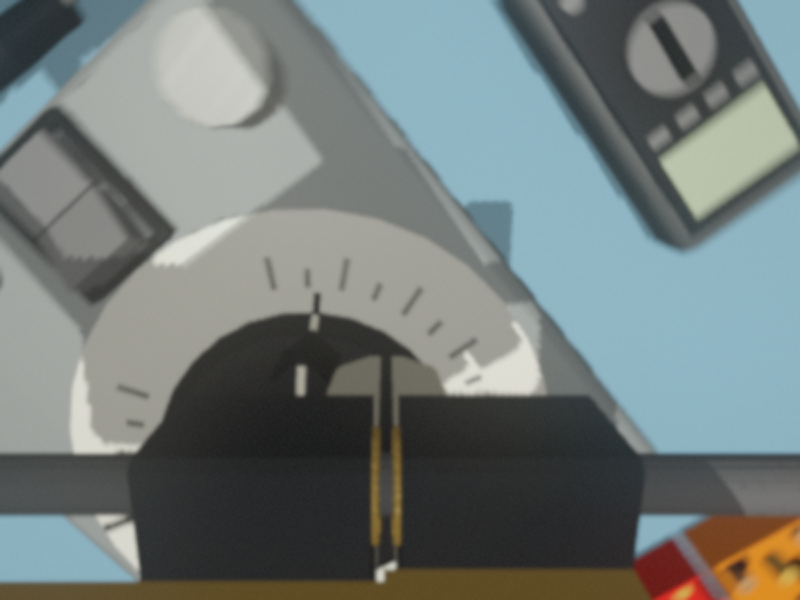

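Request:
send_rows:
  rows:
    - [[0, 0.0012, -0.0021, 0.0005, 0, 0, -2.7], [0, 0.0024, -0.004, 0.0005, 0, 0, -5.7], [0, 0.0036, -0.006, 0.0005, 0, 0, -8.7], [0, 0.0046, -0.008, 0.0005, 0, 0, -11.7], [0, 0.0052, -0.0095, 0.0005, 0, 0, -13.5]]

```text
t: 7.87
ee_pos: [0.5573, 0.098, 0.1548]
ee_rot: [179.9, 0.9, 158.7]
force: [5.7, 6.3, -0.1]
gripper_width: 0.0008
```

```bash
python3 look.py w14
```

```text
7.8667 [0.5573 0.098  0.1548] [179.9   0.9 158.7] [ 5.7  6.3 -0.1]
```

View pics/w14.png

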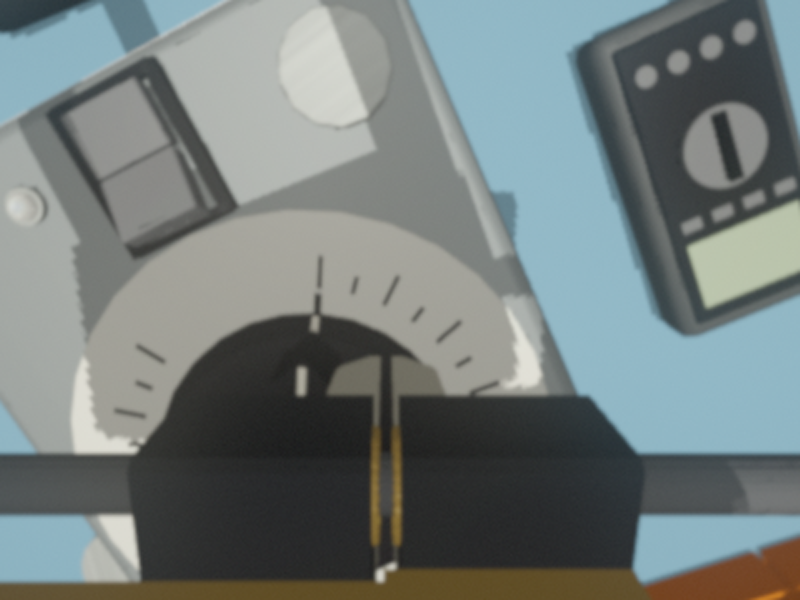

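Request:
send_rows:
  rows:
    - [[0, 0.0003, -0.0015, 0, 0, 0, -0.5], [0, 0.0003, -0.0015, 0, 0, 0, -0.5], [0, 0, 0.003, 0, 0, 0, 0], [0, 0, 0.01, -0.002, 0, 0, 0], [0, 0, 0.012, -0.03, 0, 0, 0]]

```text
t: 8.33
ee_pos: [0.5579, 0.1102, 0.1804]
ee_rot: [-179.9, 0.3, 158.6]
force: [-0.7, -0.3, 0.4]
gripper_width: 0.0005
```

```bash
python3 look.py w15; cp w15.pkl x.pkl
```

```text
8.3333 [0.5579 0.1102 0.1804] [-179.9    0.3  158.6] [-0.7 -0.3  0.4]
```

View pics/w15.png

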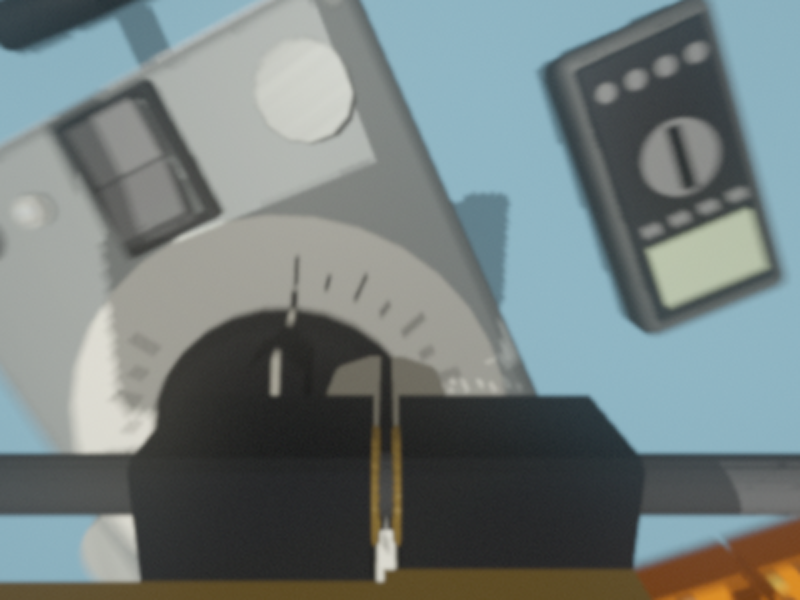

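```bash
python3 -c "
from plan import *
P=(.5541,.0585,.0890)
q=tf(P,[[-.071,0,0]])[0];print(q)
show([(.557,.109,.205,160),(.545,.10,.21,166),(.52,.08,.21,172),(.495,.062,.21,179),(q[0],q[1],.205,185)])"
```

```text
[0.48338101 0.05218934 0.        ]
[[0.0, 0.004, -0.0032, -0.0161, 0.1, 1.0, -1.3], [0.0, 0.0118, -0.016, -0.0213, 0.1, 1.0, -7.3], [0.0, 0.0278, -0.0437, -0.0216, 0.0, 1.0, -13.3], [0.0, 0.0445, -0.0695, -0.022, -0.0, 1.0, -20.3], [0.0, 0.0519, -0.0829, -0.0172, -0.1, 1.0, -26.3]]
```

Request:
send_rows:
  rows:
    - [[0, 0.003, -0.003, -0.018, 0, 0.5, -1.5], [0, 0.011, -0.016, -0.022, 0, 0.5, -7.5], [0, 0.027, -0.043, -0.022, 0, 0.5, -13.5], [0, 0.044, -0.07, -0.022, 0, 0.5, -20], [0, 0.051, -0.083, -0.018, 0, 0.5, -26]]

```text
t: 8.8
ee_pos: [0.482, 0.0509, 0.2067]
ee_rot: [-179.7, 0.5, -175.1]
force: [0.1, -0.5, 0.4]
gripper_width: 0.0004
```

Run:
```python
from plan import *
q=tf((.5541,.0585,.0890),[[-.071,0,0]])[0]
show([(q[0],q[1],z,185) for z in(.195,.185,.178,.173,.172)])
```

```text
[[0.0, -0.0014, 0.0012, 0.0117, -0.3, 0.5, -0.1], [0.0, -0.0013, 0.0012, 0.0217, -0.3, 0.5, -0.1], [0.0, -0.0013, 0.0013, 0.0287, -0.3, 0.5, -0.1], [0.0, -0.0012, 0.0013, 0.0337, -0.3, 0.5, -0.1], [0.0, -0.0012, 0.0013, 0.0347, -0.3, 0.5, -0.1]]
```

Request:
send_rows:
  rows:
    - [[0, -0.001, 0.001, 0.012, 0, 0, 0], [0, -0.001, 0.001, 0.022, 0, 0, 0], [0, -0.001, 0.001, 0.029, 0, 0, 0], [0, -0.001, 0.001, 0.034, 0, 0, 0], [0, -0.001, 0.001, 0.035, 0, 0, 0]]

```text
t: 9.22
ee_pos: [0.4829, 0.0523, 0.1705]
ee_rot: [-179.8, 0.4, -175.1]
force: [0.1, -1.0, -0.3]
gripper_width: 0.0005
```

```bash
sed -i 's/x0,y0,x1,y1=250,130,350,205/x0,y0,x1,y1=(eval(sys.argv[3]) if len(sys.argv)>3 else (250,130,350,205))/' sv.py; python3 sv.py s16 155 "(215,140,315,215)"; python3 look.py w16
```

```text
9.2167 [0.4829 0.0523 0.1705] [-179.8    0.4 -175.1] [ 0.1 -1.  -0.3]
9.2667 [0.4831 0.0523 0.1708] [-179.7    0.4 -175.1] [-0.5  0.1 -0. ]
```

View pics/s16.png

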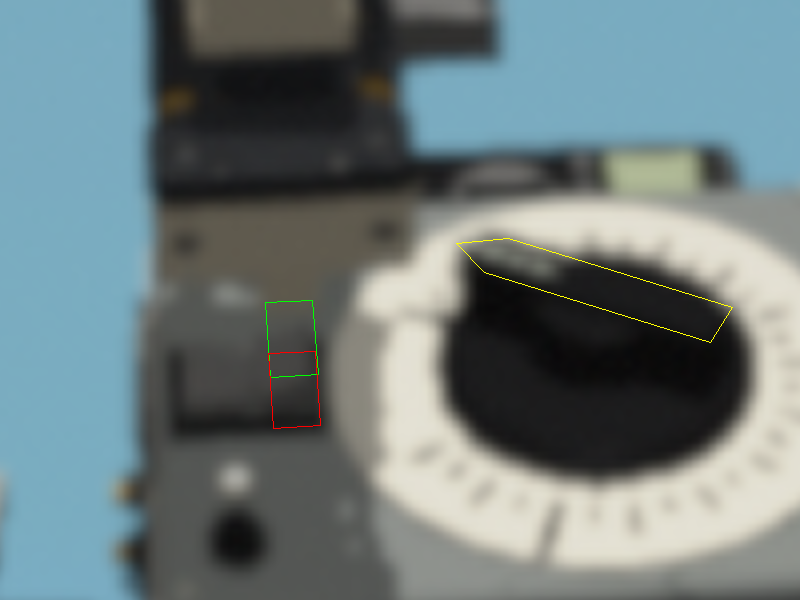

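View pics/w16.png

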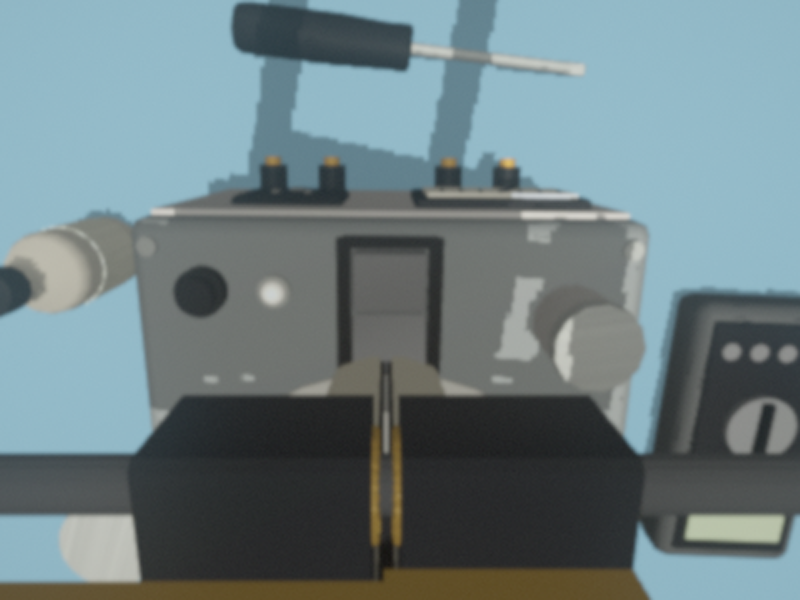

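Run:
```python
from rig import viewer
import cv2
c=viewer.camera("side")
cv2.imwrite("pics/s17.png",cv2.resize(c["img"][60:220,180:390],None,fx=3.7,fy=3.7,interpolation=cv2.INTER_LANCZOS4))
```

```text
(no output)
```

View pics/s17.png

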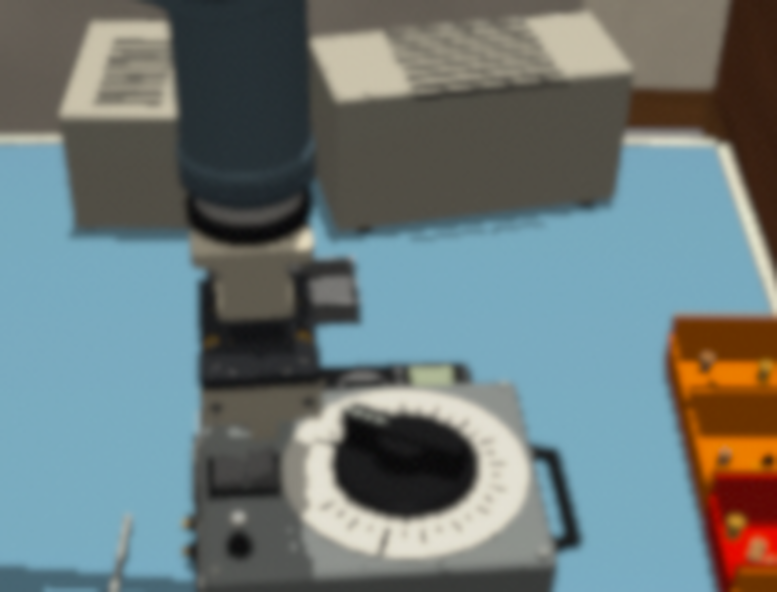

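Request:
send_rows:
  rows:
    - [[0, 0, 0, 0.006, 0, 0, 0], [0, 0, 0, 0.011, 0, 0, 0], [0, 0, 0, 0.015, 0, 0, 0], [0, 0, 0, 0.018, 0, 0, 0], [0, 0, 0, 0.02, 0, 0, 0]]

```text
t: 9.78
ee_pos: [0.4834, 0.0521, 0.151]
ee_rot: [-179.7, 0.4, -175.1]
force: [0.1, -0.2, 0.6]
gripper_width: 0.0004
```

Request:
send_rows:
  rows:
    - [[0, 0, 0, 0.001, 0, 0, 0], [0, 0, 0, 0.002, 0, 0, 0], [0, 0, 0, 0.003, 0, 0, 0], [0, 0, 0, 0.004, 0, 0, 0], [0, 0, 0, 0.005, 0, 0, 0]]

```text
t: 10.2
ee_pos: [0.4842, 0.0521, 0.1465]
ee_rot: [-179.7, 0.5, -175.1]
force: [1.4, 0.6, 2.2]
gripper_width: 0.0004
```

```bash
python3 look.py w18
```

```text
10.2 [0.4842 0.0521 0.1465] [-179.7    0.5 -175.1] [1.4 0.6 2.2]
```

View pics/w18.png

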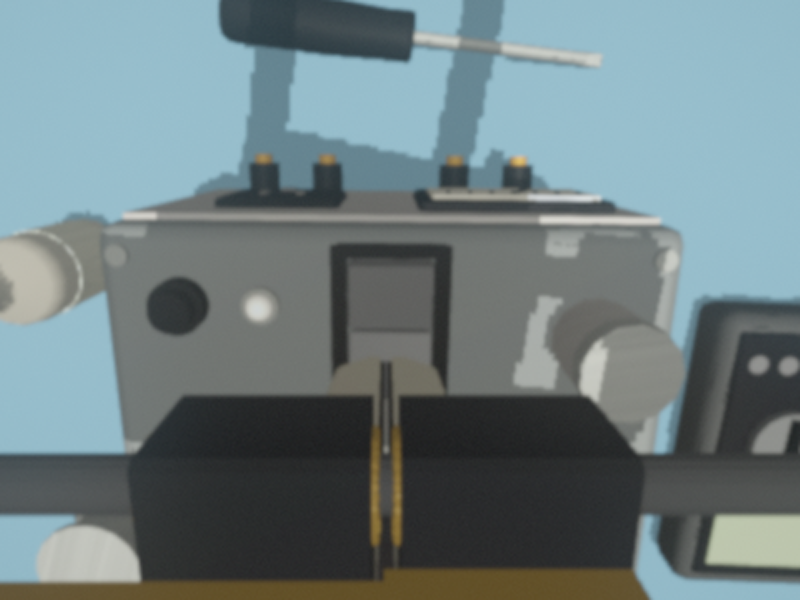

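Request:
send_rows:
  rows:
    - [[0, 0, 0, 0.0015, 0, 0, 0], [0, 0, 0, 0.003, 0, 0, 0], [0, 0, 0, 0.0045, 0, 0, 0], [0, 0, 0, 0.006, 0, 0, 0], [0, 0, 0, 0.007, 0, 0, 0]]

```text
t: 10.67
ee_pos: [0.4851, 0.0521, 0.1411]
ee_rot: [-179.7, 0.7, -175.1]
force: [-4.0, 1.9, 23.7]
gripper_width: 0.0004
```

```bash
python3 look.py w19
```

```text
10.6667 [0.4851 0.0521 0.1411] [-179.7    0.7 -175.1] [-4.   1.9 23.7]
```

View pics/w19.png

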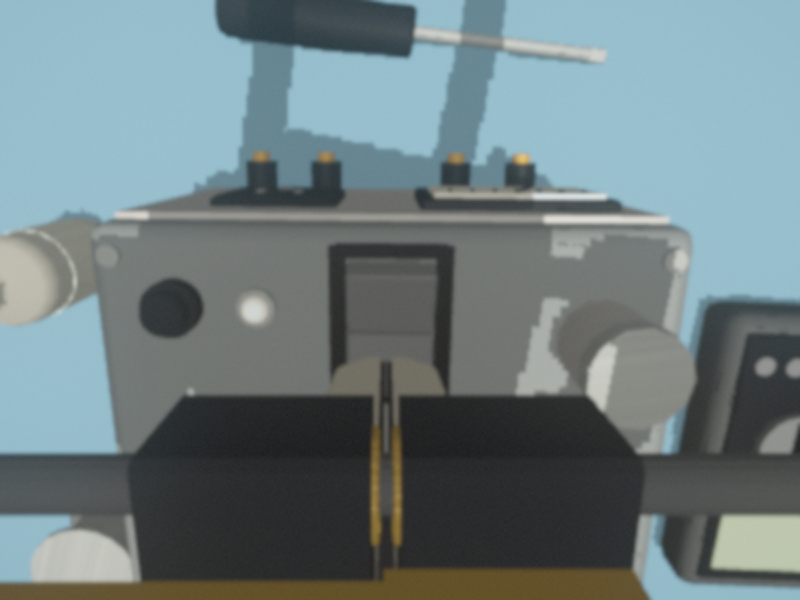

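Run:
```python
from plan import *
t=side(155,.034,-.047,.19);print(t)
show([(.4845,.0521,.155,185),(.4845,.0521,.18,180),(.495,.048,.20,174),(.51,.04,.20,168),(t[0],t[1],.195,162)])
```

```text
(np.float64(0.528322476938941), np.float64(0.03227255490846123), 0.19, 155)
[[0.0, 0.0004, -0.0, -0.0138, -0.3, 0.7, -0.1], [0.0, 0.0001, -0.0002, -0.0388, -0.3, 0.7, 4.9], [0.0, -0.0102, -0.0052, -0.0587, -0.2, 0.7, 10.9], [0.0, -0.0245, -0.0145, -0.0585, -0.2, 0.7, 16.9], [0.0, -0.042, -0.0237, -0.0532, -0.1, 0.7, 22.9]]
```

Request:
send_rows:
  rows:
    - [[0, 0, 0, -0.014, 0, 0, 0], [0, 0, 0, -0.039, 0, 0.5, 5], [0, -0.01, -0.005, -0.058, 0, 0.5, 11], [0, -0.0245, -0.0145, -0.058, 0, 0.5, 17], [0, -0.042, -0.024, -0.053, 0, 0.5, 23]]

```text
t: 11.13
ee_pos: [0.529, 0.0318, 0.1966]
ee_rot: [-179.9, 0.4, 161.7]
force: [-0.1, -1.1, -0.3]
gripper_width: 0.0
```

```bash
python3 look.py w20 2
python3 - <<'E'
from plan import *
t=side(155,.034,-.047,.19);print(t)
show([(t[0],t[1],z,y) for z,y in((.19,157),(.18,155),(.165,155),(.155,155),(.151,155))])
E
```

```text
11.1833 [0.5316 0.03   0.1943] [-179.9    0.4  161.2] [ 3.3 -2.  -0.2]
(np.float64(0.528322476938941), np.float64(0.03227255490846123), 0.19, 155)
[[0.0, 0.0014, 0.0011, 0.0036, -0.1, 0.2, 4.7], [0.0, 0.0014, 0.0011, 0.0136, -0.1, 0.2, 6.7], [0.0, 0.0015, 0.0012, 0.0286, -0.1, 0.2, 6.7], [0.0, 0.0015, 0.0012, 0.0386, -0.1, 0.2, 6.7], [0.0, 0.0015, 0.0012, 0.0426, -0.1, 0.2, 6.7]]
```

View pics/w20.png

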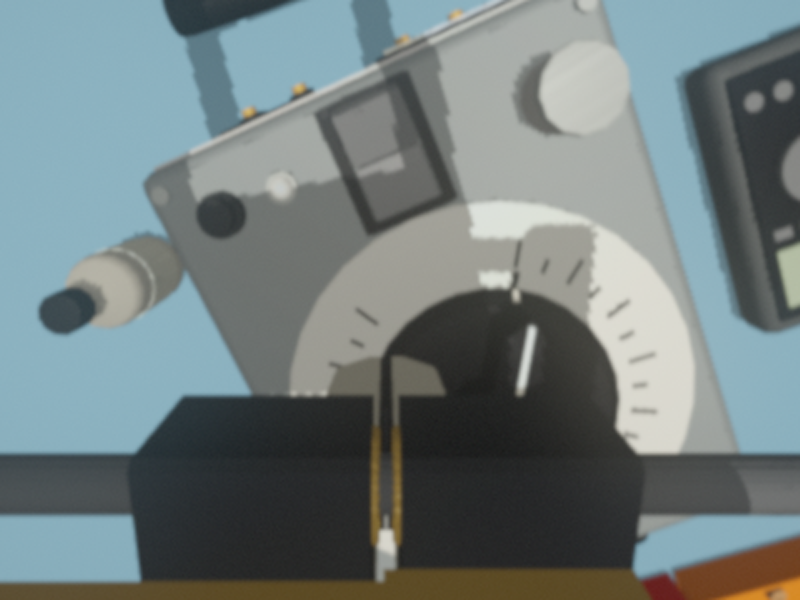

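Request:
send_rows:
  rows:
    - [[0, 0.0015, 0.001, 0.004, 0, 0, 5], [0, 0.0015, 0.001, 0.014, 0, 0, 6.5], [0, 0.0015, 0.001, 0.028, 0, 0, 6.5], [0, 0.0015, 0.001, 0.038, 0, 0, 6.5], [0, 0.0015, 0.001, 0.0425, 0, 0, 6.5]]

```text
t: 11.65
ee_pos: [0.5261, 0.0325, 0.149]
ee_rot: [-179.8, -0.1, 155.3]
force: [-0.4, 0.3, 0.3]
gripper_width: 0.0006
```

Run:
```python
from plan import *
show([side(a,.034,-l,.150) for a,l in((155,.04),(155,.032),(152,.028),(147,.0265),(142,.0265))])
```

```text
[[0.0, -0.0021, 0.0077, -0.001, -0.2, -0.1, 0.3], [0.0, -0.0022, 0.0157, -0.001, -0.2, -0.1, 0.3], [0.0, -0.0008, 0.0215, -0.0011, -0.2, -0.0, 3.3], [0.0, 0.0011, 0.0262, -0.0011, -0.2, -0.0, 8.3], [0.0, 0.0028, 0.0296, -0.0011, -0.2, -0.0, 13.3]]
```

Request:
send_rows:
  rows:
    - [[0, -0.002, 0.0075, -0.001, 0, 0, 0], [0, -0.002, 0.0155, -0.001, 0, 0, 0], [0, -0.001, 0.0215, -0.001, 0, 0, 3], [0, 0.001, 0.026, -0.001, 0, 0, 8], [0, 0.003, 0.0295, -0.001, 0, 0, 13]]

```text
t: 12.07
ee_pos: [0.5364, 0.0608, 0.1506]
ee_rot: [-179.7, 0.1, 142.2]
force: [-0.6, -2.9, -0.3]
gripper_width: 0.0005
```

```bash
python3 look.py w21
python3 - <<'E'
from plan import *
show([side(142-d,.034,-.0265,.150) for d in (5,10,15,20,25)])
E
```

```text
12.0667 [0.5364 0.0608 0.1506] [-1.797e+02  1.000e-01  1.422e+02] [-0.6 -2.9 -0.3]
[[0.0, 0.002, 0.0021, 0.0006, -0.2, 0.1, 4.9], [0.0, 0.0039, 0.0053, 0.0006, -0.2, 0.1, 9.9], [0.0, 0.0055, 0.0087, 0.0006, -0.2, 0.1, 14.9], [0.0, 0.0068, 0.0122, 0.0005, -0.2, 0.1, 19.9], [0.0, 0.0078, 0.0159, 0.0005, -0.2, 0.1, 24.9]]
```

View pics/w21.png

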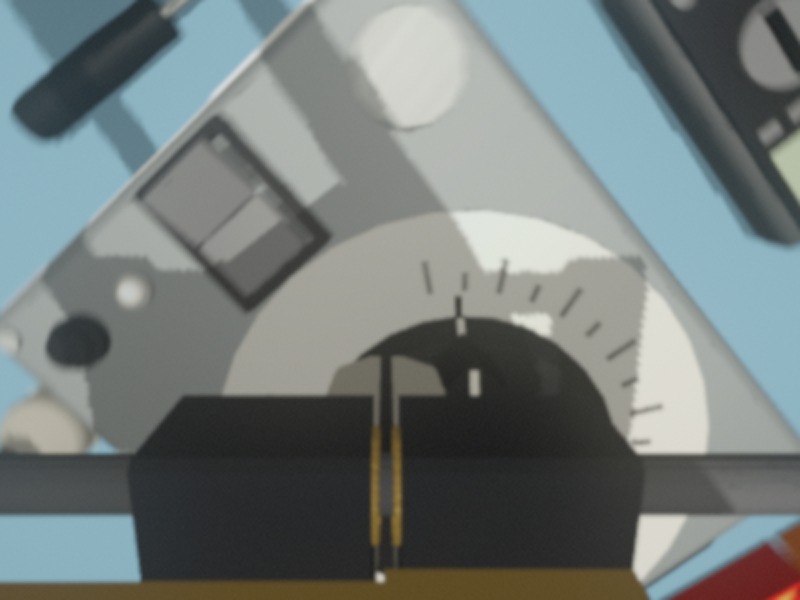

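Request:
send_rows:
  rows:
    - [[0, 0.002, 0.0025, 0.0005, 0, 0, 5], [0, 0.0039, 0.0055, 0.0005, 0, 0, 10], [0, 0.0055, 0.0088, 0.0005, 0, 0, 15], [0, 0.0068, 0.0122, 0.0005, 0, 0, 20], [0, 0.0078, 0.0159, 0.0005, 0, 0, 25]]

```text
t: 12.53
ee_pos: [0.5398, 0.0789, 0.1505]
ee_rot: [-179.8, 0.2, 116.8]
force: [-1.4, -2.5, 0.2]
gripper_width: 0.0004
```

Run:
```python
from plan import *
show([side(117-d,.034,-.0265,.150) for d in (5,10,15,20,25)])
```

```text
[[0.0, 0.002, 0.0031, 0.0005, -0.2, 0.2, 4.8], [0.0, 0.0039, 0.0064, 0.0005, -0.2, 0.2, 9.8], [0.0, 0.0056, 0.0098, 0.0005, -0.2, 0.2, 14.8], [0.0, 0.0069, 0.0133, 0.0005, -0.2, 0.2, 19.8], [0.0, 0.0079, 0.0169, 0.0005, -0.2, 0.2, 24.8]]
```

Request:
send_rows:
  rows:
    - [[0, 0.002, 0.003, 0.0005, 0, 0, 5], [0, 0.0039, 0.0064, 0.0005, 0, 0, 10], [0, 0.0056, 0.0098, 0.0005, 0, 0, 15], [0, 0.0069, 0.0133, 0.0005, 0, 0, 20], [0, 0.0079, 0.0169, 0.0005, 0, 0, 25]]

```text
t: 12.95
ee_pos: [0.5509, 0.0939, 0.1505]
ee_rot: [-179.8, 0.3, 91.7]
force: [-3.4, -2.0, 0.9]
gripper_width: 0.0005
```

Run:
```python
from plan import *
show([side(92-d,.034,-.0265,.150) for d in (5,10,15,20,25)])
```

```text
[[0.0, 0.0018, 0.0035, 0.0005, -0.2, 0.3, 4.7], [0.0, 0.0037, 0.0067, 0.0005, -0.2, 0.3, 9.7], [0.0, 0.0054, 0.0101, 0.0005, -0.1, 0.3, 14.7], [0.0, 0.0067, 0.0136, 0.0004, -0.1, 0.3, 19.7], [0.0, 0.0077, 0.0172, 0.0004, -0.1, 0.3, 24.7]]
```

Request:
send_rows:
  rows:
    - [[0, 0.0019, 0.0034, 0.0005, 0, 0, 5], [0, 0.0038, 0.0067, 0.0005, 0, 0, 10], [0, 0.0054, 0.0101, 0.0005, 0, 0, 15], [0, 0.0067, 0.0136, 0.0005, 0, 0, 20], [0, 0.0077, 0.0172, 0.0005, 0, 0, 25]]

```text
t: 13.37
ee_pos: [0.5673, 0.1031, 0.1505]
ee_rot: [-179.9, 0.4, 66.7]
force: [-4.0, -0.3, 1.6]
gripper_width: 0.0006
```

```bash
python3 look.py w22
python3 - <<'E'
from plan import *
show([side(67-d,.034,-.0265,.150) for d in (5,10,15,20,25)])
E
```

```text
13.3667 [0.5673 0.1031 0.1505] [-179.9    0.4   66.7] [-4.  -0.3  1.6]
[[0.0, 0.0012, 0.0032, 0.0004, -0.1, 0.3, 4.4], [0.0, 0.0032, 0.0065, 0.0004, -0.0, 0.3, 9.4], [0.0, 0.0048, 0.0098, 0.0004, -0.0, 0.3, 14.4], [0.0, 0.0062, 0.0134, 0.0004, -0.0, 0.3, 19.4], [0.0, 0.0072, 0.017, 0.0004, -0.0, 0.3, 24.4]]
```

View pics/w22.png

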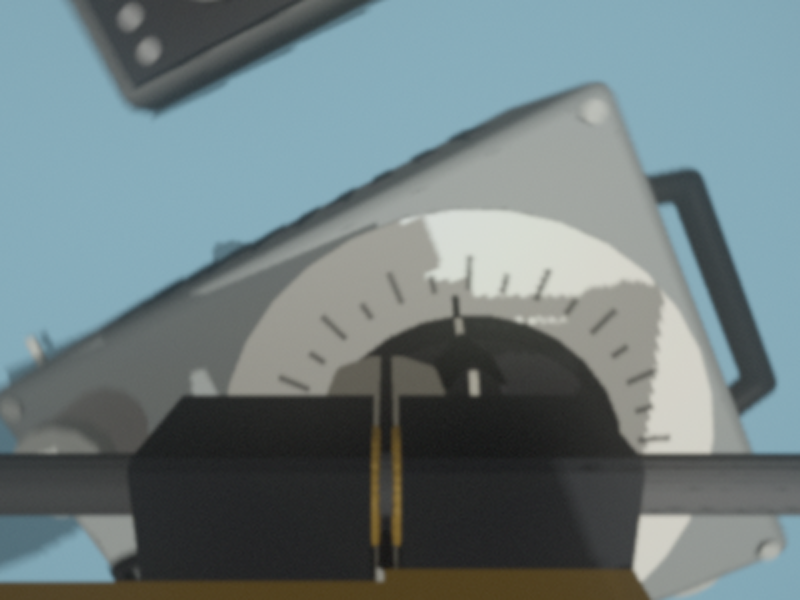

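Knob follows, with the index at (457,305) and the bar parallel to the tool. Continuing.

Request:
send_rows:
  rows:
    - [[0, 0.0014, 0.0032, 0.0005, 0, 0, 4.5], [0, 0.0033, 0.0065, 0.0005, 0, 0, 9.5], [0, 0.0049, 0.0099, 0.0005, 0, 0, 14.5], [0, 0.0062, 0.0134, 0.0005, 0, 0, 19.5], [0, 0.0072, 0.017, 0.0005, 0, 0, 24.5]]

```text
t: 13.83
ee_pos: [0.5863, 0.1044, 0.1505]
ee_rot: [-180.0, 0.3, 41.9]
force: [-2.5, 2.7, 0.7]
gripper_width: 0.0005
```

Run:
```python
from plan import *
show([side(42-d,.034,-.0265,.150) for d in (5,10,15,20,25)])
```

```text
[[0.0, 0.0014, 0.0043, 0.0004, -0.0, 0.3, 4.9], [0.0, 0.0033, 0.0075, 0.0004, 0.0, 0.3, 9.9], [0.0, 0.0049, 0.0109, 0.0004, 0.0, 0.3, 14.9], [0.0, 0.0062, 0.0144, 0.0004, 0.0, 0.3, 19.9], [0.0, 0.0072, 0.0181, 0.0004, 0.0, 0.3, 24.9]]
```

Request:
send_rows:
  rows:
    - [[0, 0.0015, 0.004, 0.0005, 0, 0, 5], [0, 0.0033, 0.0075, 0.0005, 0, 0, 10], [0, 0.0049, 0.0109, 0.0005, 0, 0, 15], [0, 0.0062, 0.0144, 0.0005, 0, 0, 20], [0, 0.0072, 0.018, 0.0005, 0, 0, 25]]

```text
t: 14.25
ee_pos: [0.6041, 0.0977, 0.1505]
ee_rot: [-180.0, 0.2, 16.9]
force: [0.4, 3.0, 0.6]
gripper_width: 0.0002
```

Run:
```python
from plan import *
show([side(17-d,.034,-.0265,.150) for d in (5,10,15,20,25)])
print(robot.state()["qpos"].round(1))
```

```text
[[0.0, 0.0013, 0.0048, 0.0005, -0.0, 0.2, 4.9], [0.0, 0.0032, 0.0081, 0.0005, 0.0, 0.2, 9.9], [0.0, 0.0048, 0.0115, 0.0005, 0.0, 0.2, 14.9], [0.0, 0.0061, 0.015, 0.0005, 0.0, 0.2, 19.9], [0.0, 0.0071, 0.0186, 0.0005, 0.0, 0.2, 24.9]]
[-1.2 23.4 83.3 -0.  73.5 71.9]
```

Request:
send_rows:
  rows:
    - [[0, 0.0014, 0.0046, 0.0005, 0, 0, 5], [0, 0.0032, 0.0081, 0.0005, 0, 0, 10], [0, 0.0048, 0.0115, 0.0005, 0, 0, 15], [0, 0.0061, 0.015, 0.0005, 0, 0, 20], [0, 0.0071, 0.0186, 0.0005, 0, 0, 25]]

```text
t: 14.67
ee_pos: [0.6176, 0.0838, 0.1506]
ee_rot: [-179.9, 0.0, -8.0]
force: [1.7, 4.2, -0.3]
gripper_width: 0.0005
```

```bash
python3 look.py w23;  python3 - <<'E'
from plan import *
show([side(-8-d,.034,-.0265,.150) for d in (5,10,15,20,25)])
E
```

```text
14.6667 [0.6176 0.0838 0.1506] [-179.9    0.    -8. ] [ 1.7  4.2 -0.3]
[[0.0, 0.0009, 0.0042, 0.0005, -0.0, 0.0, 4.7], [0.0, 0.0028, 0.0074, 0.0005, -0.0, 0.0, 9.7], [0.0, 0.0044, 0.0108, 0.0005, -0.0, 0.0, 14.7], [0.0, 0.0058, 0.0143, 0.0005, -0.0, 0.0, 19.7], [0.0, 0.0068, 0.018, 0.0005, -0.0, 0.0, 24.7]]
```

View pics/w23.png

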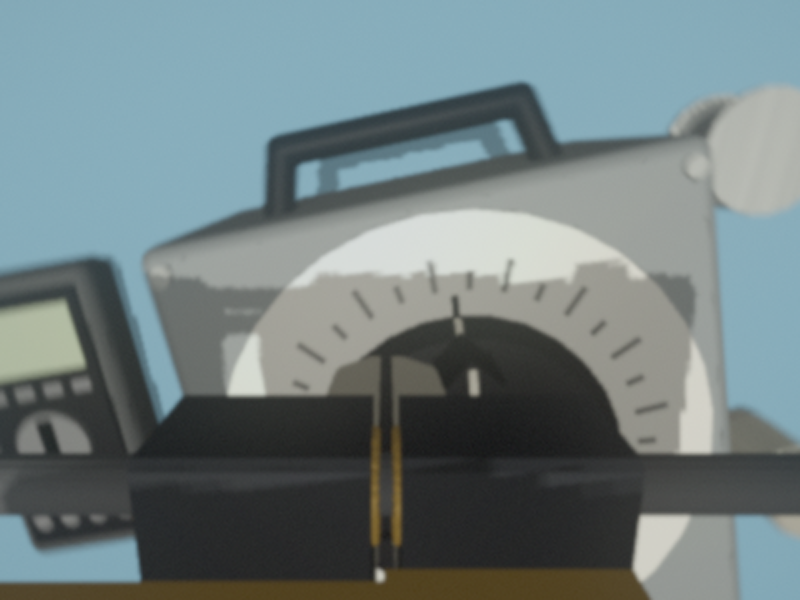

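Request:
send_rows:
  rows:
    - [[0, 0.0011, 0.0041, 0.0005, 0, 0, 5], [0, 0.0029, 0.0074, 0.0005, 0, 0, 10], [0, 0.0045, 0.0108, 0.0005, 0, 0, 15], [0, 0.0058, 0.0143, 0.0005, 0, 0, 20], [0, 0.0068, 0.018, 0.0005, 0, 0, 25]]

```text
t: 15.13
ee_pos: [0.6238, 0.0652, 0.1507]
ee_rot: [-179.8, -0.1, -33.2]
force: [5.2, 2.5, -2.2]
gripper_width: 0.0007
```

Run:
```python
from plan import *
show([side(-33-d,.034,-.0265,.150) for d in (5,10,15,20,25)])
print(robot.state()["qpos"].round(1))
```

```text
[[0.0, 0.0012, 0.0049, 0.0007, -0.2, -0.1, 4.8], [0.0, 0.0031, 0.0081, 0.0006, -0.2, -0.1, 9.8], [0.0, 0.0047, 0.0115, 0.0006, -0.2, -0.1, 14.8], [0.0, 0.006, 0.015, 0.0006, -0.2, -0.1, 19.8], [0.0, 0.007, 0.0187, 0.0006, -0.2, -0.1, 24.8]]
[-4.300e+00  2.470e+01  8.130e+01  1.000e-01  7.380e+01  1.189e+02]
```

Request:
send_rows:
  rows:
    - [[0, 0.0013, 0.0045, 0.0005, 0, 0, 5], [0, 0.0031, 0.008, 0.0005, 0, 0, 10], [0, 0.0047, 0.0114, 0.0005, 0, 0, 15], [0, 0.006, 0.015, 0.0005, 0, 0, 20], [0, 0.007, 0.0186, 0.0005, 0, 0, 25]]

```text
t: 15.55
ee_pos: [0.6214, 0.046, 0.1508]
ee_rot: [-179.6, -0.1, -58.2]
force: [4.0, 0.4, -2.2]
gripper_width: 0.0006
```

Run:
```python
from plan import *
show([side(-58-d,.034,-.0265,.150) for d in (5,10,15,20,25)])
print(robot.state()["qpos"].round(1))
```

```text
[[0.0, 0.0014, 0.0049, 0.0008, -0.5, -0.1, 4.8], [0.0, 0.0034, 0.0081, 0.0007, -0.5, -0.1, 9.8], [0.0, 0.005, 0.0115, 0.0007, -0.5, -0.1, 14.8], [0.0, 0.0063, 0.015, 0.0007, -0.5, -0.1, 19.8], [0.0, 0.0073, 0.0186, 0.0007, -0.5, -0.0, 24.8]]
[ -6.1  24.1  82.2   0.2  73.3 142. ]
```

Request:
send_rows:
  rows:
    - [[0, 0.0013, 0.0043, 0.0005, 0, 0, 4], [0, 0.0028, 0.007, 0.0005, 0, 0, 8], [0, 0.0042, 0.0097, 0.0005, 0, 0, 12], [0, 0.0053, 0.0125, 0.0005, 0, 0, 16], [0, 0.0063, 0.015, 0.0005, 0, 0, 20]]

```text
t: 15.97
ee_pos: [0.6137, 0.0326, 0.1509]
ee_rot: [-179.3, -0.1, -78.0]
force: [4.1, -0.4, -1.3]
gripper_width: 0.0006
```

```bash
python3 look.py w24;python3 - <<'E'
from plan import *
show([side(-78-d,.034,-.0265,.150,max(-78-d,-86)) for d in (3,6,9,12,15)])
print(robot.state()["qpos"].round(1))
E
```

```text
15.9667 [0.6137 0.0326 0.1509] [-1.793e+02 -1.000e-01 -7.800e+01] [ 4.1 -0.4 -1.3]
[[0.0, 0.0007, 0.003, 0.0008, -0.6, -0.0, 2.7], [0.0, 0.0019, 0.0049, 0.0008, -0.6, -0.0, 5.7], [0.0, 0.0031, 0.0068, 0.0008, -0.6, -0.0, 7.7], [0.0, 0.0041, 0.0088, 0.0008, -0.6, -0.0, 7.7], [0.0, 0.0051, 0.0108, 0.0007, -0.6, -0.0, 7.7]]
[ -7.5  23.1  83.7   0.2  72.6 160.8]
```

View pics/w24.png

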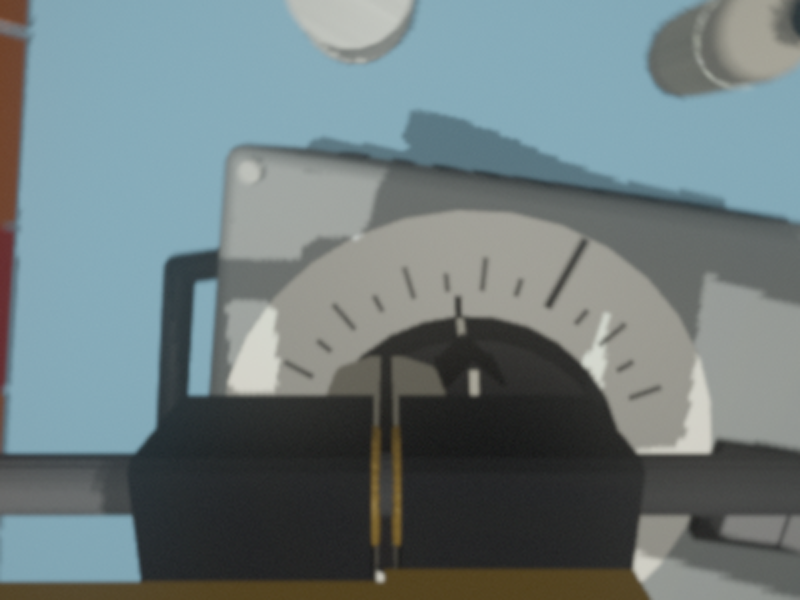

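Request:
send_rows:
  rows:
    - [[0, 0.0008, 0.0029, 0.0005, 0, 0, 3], [0, 0.0019, 0.0049, 0.0005, 0, 0, 6], [0, 0.0031, 0.0068, 0.0005, 0, 0, 8], [0, 0.0041, 0.0088, 0.0005, 0, 0, 8], [0, 0.0051, 0.0108, 0.0005, 0, 0, 8]]

```text
t: 16.43
ee_pos: [0.6046, 0.026, 0.1508]
ee_rot: [-179.2, 0.1, -86.0]
force: [4.1, 2.5, -0.8]
gripper_width: 0.0006
```

```bash
python3 look.py w25;python3 - <<'E'
from plan import *
show([side(-93-d,.034,-.0265,.150,-86) for d in (2,4,6,8,8)])
print(robot.state()["qpos"].round(1))
E
```

```text
16.4333 [0.6046 0.026  0.1508] [-1.792e+02  1.000e-01 -8.600e+01] [ 4.1  2.5 -0.8]
[[0.0, 0.0013, 0.0018, 0.0007, -0.7, 0.1, -0.1], [0.0, 0.002, 0.0031, 0.0007, -0.7, 0.1, -0.1], [0.0, 0.0026, 0.0045, 0.0007, -0.7, 0.1, -0.1], [0.0, 0.0032, 0.0059, 0.0007, -0.7, 0.1, -0.1], [0.0, 0.0032, 0.0059, 0.0007, -0.7, 0.1, -0.1]]
[ -8.3  22.1  85.3   0.2  72.  167.7]
```

View pics/w25.png

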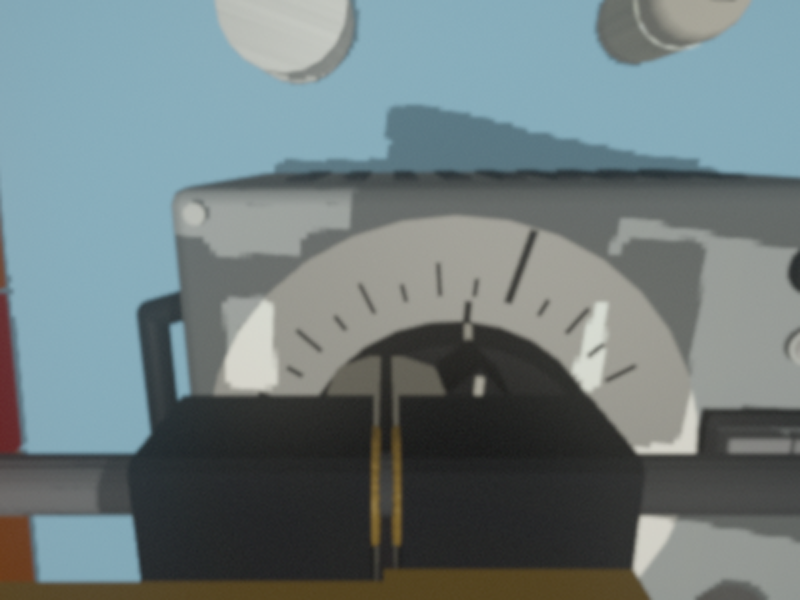

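Run:
```python
from plan import *
show([side(-93-d,.034,-.0265,.150,y) for d,y in ((2,-87),(4,-88),(6,-88),(8,-88),(10,-88))])
```

```text
[[0.0, 0.0013, 0.0018, 0.0007, -0.7, 0.1, 0.9], [0.0, 0.002, 0.0031, 0.0007, -0.7, 0.1, 1.9], [0.0, 0.0026, 0.0045, 0.0007, -0.7, 0.1, 1.9], [0.0, 0.0032, 0.0059, 0.0007, -0.7, 0.1, 1.9], [0.0, 0.0038, 0.0073, 0.0007, -0.7, 0.1, 1.9]]
```

Request:
send_rows:
  rows:
    - [[0, 0.001, 0.0018, 0.0005, 0, 0, 1], [0, 0.002, 0.0031, 0.0005, 0, 0, 2], [0, 0.0026, 0.0045, 0.0005, 0, 0, 2], [0, 0.0032, 0.0059, 0.0005, 0, 0, 2], [0, 0.0038, 0.0073, 0.0005, 0, 0, 2]]

```text
t: 16.9
ee_pos: [0.5972, 0.0212, 0.1503]
ee_rot: [-179.3, 0.1, -88.0]
force: [3.8, 2.2, 0.8]
gripper_width: 0.0005
```

```bash
python3 look.py w26
python3 - <<'E'
import cv2,pickle
s,c=pickle.load(open("w26.pkl","rb"))
cv2.imwrite("pics/w26z.png",cv2.resize(c["img"][160:240,260:360],None,fx=7.5,fy=7.5,interpolation=cv2.INTER_CUBIC))
E
```

```text
16.9 [0.5972 0.0212 0.1503] [-1.793e+02  1.000e-01 -8.800e+01] [3.8 2.2 0.8]
```

View pics/w26z.png

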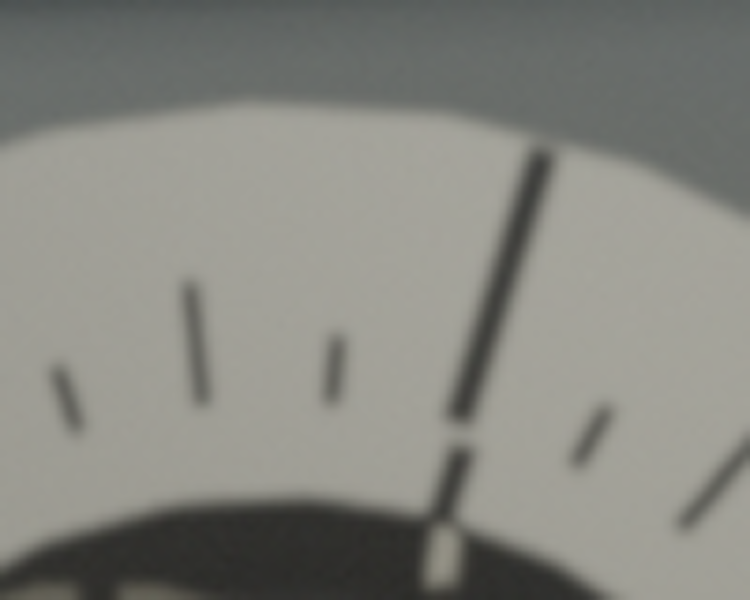

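```bash
cat > ang.py <<'E'
import sys,pickle
from plan import *
from scipy.optimize import least_squares
s,c=pickle.load(open(sys.argv[1],"rb"));v=wristview(c,s)
off,k=eval(sys.argv[2]);f=lambda u:(np.array(u,float)+.5)/k-.5+off
L=backproj(c,f(eval(sys.argv[3])),.147,v)[:,:2]; I=backproj(c,f(eval(sys.argv[4])),.149,v)[:,:2]
W=backproj(c,f(eval(sys.argv[5])),.147,v)[:,:2] if len(sys.argv)>5 else None
# correct axis: along the line, inner end 60 mm from axis, outer 85
u=(L[0]-L[1]);print("len",np.linalg.norm(u));u/=np.linalg.norm(u); ax=(L[0]-.085*u+L[1]-.060*u)/2
for n,a in(("ax",ax),("AX",AX)):
    g=lambda P:np.degrees(np.arctan2(P[:,1]-a[1],P[:,0]-a[0]))
    print(n,a.round(4),"line",g(L).round(2),"idx",g(I).round(2),np.hypot(*(I-a).T).round(4))
E
python3 ang.py w26.pkl "((260,160),7.5)" "[[541,152],[459,418]]" "[[463,447],[442,518]]"
```

```text
len 0.024218942949513756
ax [0.5787 0.0614] line [-102.3 -102.3] idx [-102.94 -103.11] [0.0584 0.0517]
AX [0.579  0.0605] line [-102.63 -102.76] idx [-103.42 -103.66] [0.0576 0.0509]
```

Request:
send_rows:
  rows:
    - [[0, -0.001, -0.004, 0, 0, 0, 0], [0, -0.002, -0.012, 0, 0, 0, 0], [0, -0.002, -0.018, -0.01, 0, 0, 0], [0, -0.002, -0.02, -0.04, 0, 0, 0], [0, -0.002, -0.02, -0.08, 0, 0, 0]]

```text
t: 17.37
ee_pos: [0.6136, 0.0236, 0.227]
ee_rot: [-179.9, 0.1, -88.0]
force: [1.0, -0.3, -0.3]
gripper_width: 0.0006
```

Request:
send_rows:
  rows:
    - [[0, -0.02, -0.005, -0.03, 0, 0, 0], [0, -0.04, -0.01, -0.06, 0, 0, 0], [0, -0.05, -0.01, -0.07, 0, 0, 0], [0, -0.05, -0.01, -0.07, 0, 0, 0], [0, -0.05, -0.01, -0.07, 0, 0, 0]]

```text
t: 17.78
ee_pos: [0.6213, 0.0738, 0.2958]
ee_rot: [-180.0, 0.1, -88.0]
force: [0.1, 0.1, -0.3]
gripper_width: 0.0006
```

```bash
python3 look.py w27 4
python3 - <<'E'
import cv2,pickle
s,c=pickle.load(open("w27.pkl","rb"))
cv2.imwrite("pics/w27f.png",c["img"])
cv2.imwrite("pics/w27z.png",cv2.resize(c["img"][100:240,200:400],None,fx=4,fy=4,interpolation=cv2.INTER_CUBIC))
E
```

```text
17.9333 [0.6206 0.0728 0.2943] [ 1.799e+02  1.000e-01 -8.810e+01] [-0.1  0.1 -0.1]
```

View pics/w27f.png

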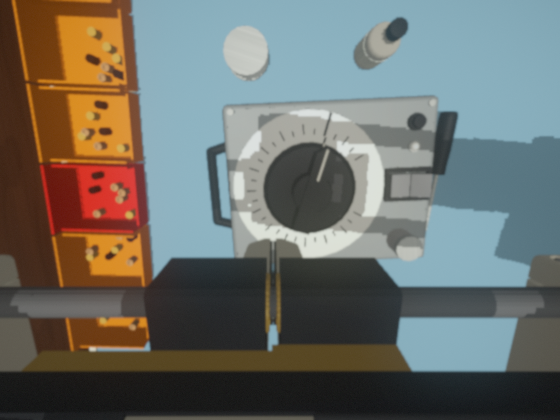

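View pics/w27z.png

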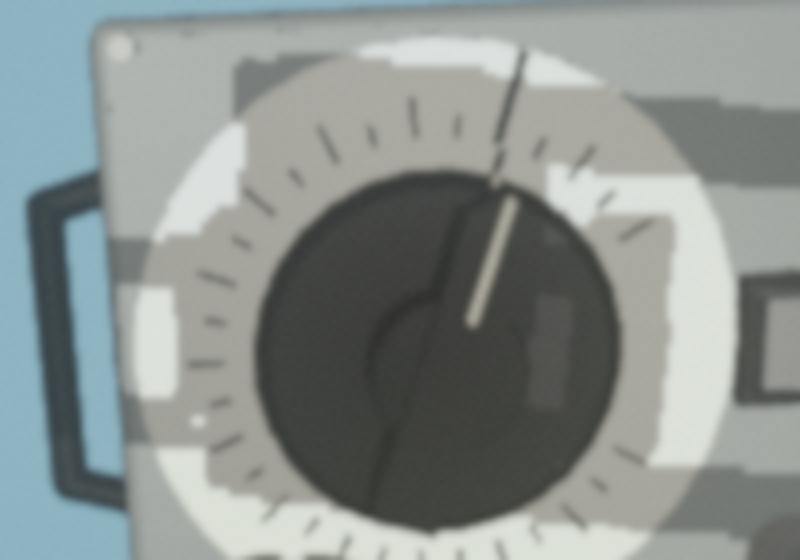

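```bash
python3 ang.py w27.pkl "((200,100),4)" "[[523,52],[498,138]]" "[[503,152],[494,184]]"
python3 - <<'E'
import cv2,pickle
s,c=pickle.load(open("w27.pkl","rb"))
cv2.imwrite("pics/w27r.png",cv2.resize(c["img"][150:220,370:470],None,fx=7,fy=7,interpolation=cv2.INTER_CUBIC))
cv2.imwrite("pics/w27i.png",cv2.resize(c["img"][105:155,300:350],None,fx=12,fy=12,interpolation=cv2.INTER_CUBIC))
E
```

```text
len 0.023036833570379434
ax [0.5791 0.0609] line [-102.43 -102.43] idx [-104.48 -104.95] [0.0577 0.049 ]
AX [0.579  0.0605] line [-102.44 -102.45] idx [-104.51 -105.  ] [0.0573 0.0485]
```

View pics/w27r.png

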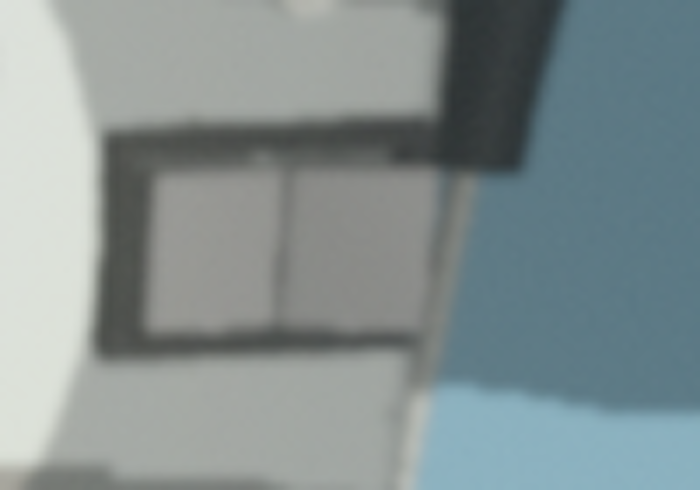

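View pics/w27i.png

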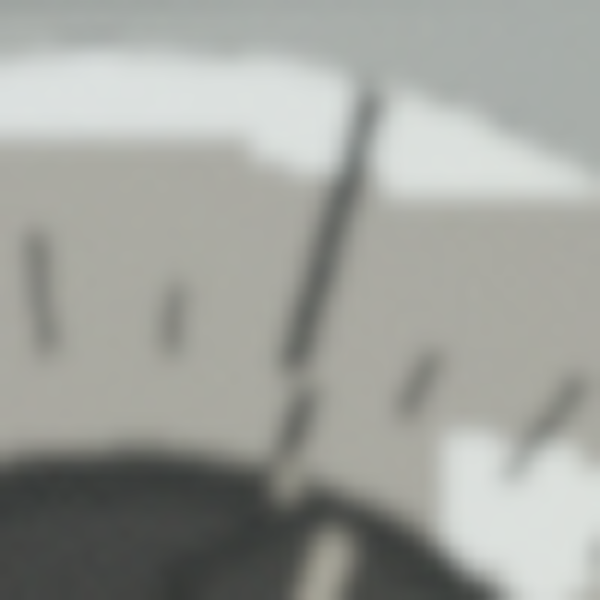

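Request:
send_rows:
  rows:
    - [[0, 0.015, 0.005, 0.025, 0, 0, 0], [0, 0.03, 0.01, 0.055, 0, 0, 0], [0, 0.04, 0.012, 0.08, 0, 0, 0], [0, 0.043, 0.012, 0.092, 0, 0, 0], [0, 0.043, 0.012, 0.094, 0, 0, 0]]

```text
t: 18.4
ee_pos: [0.6071, 0.0281, 0.1958]
ee_rot: [179.4, 0.2, -88.2]
force: [-0.7, 0.2, -0.3]
gripper_width: 0.0004
```

```bash
python3 look.py w28 6
python3 - <<'E'
import cv2,pickle
s,c=pickle.load(open("w28.pkl","rb"))
cv2.imwrite("pics/w28z.png",cv2.resize(c["img"][120:240,240:400],None,fx=5,fy=5,interpolation=cv2.INTER_CUBIC))
E
```

```text
18.65 [0.6108 0.0297 0.2018] [-1.80e+02  1.00e-01 -8.81e+01] [ 0.5 -0.1 -0.4]
```

View pics/w28z.png

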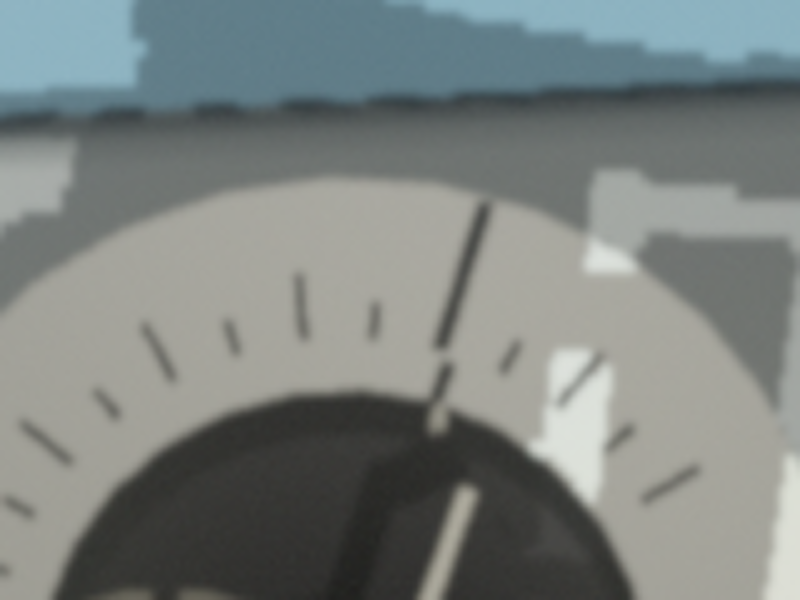

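Run:
```python
import pickle
from plan import *
s,c=pickle.load(open("w28.pkl","rb"));v=wristview(c,s)
g=cv2.cvtColor(c["img"],cv2.COLOR_BGR2GRAY).astype(float)
def trace(r0,r1,x0,x1):
    out=[]
    for r in range(r0,r1):
        a=x0+(x1-x0)*(r-r0)/(r1-r0); cs=np.arange(int(a)-5,int(a)+6); p=g[r,cs]; w=np.clip(np.percentile(p,75)-8-p,0,None)
        out.append([(w*cs).sum()/w.sum(),r])
    return np.array(out)
# zoom coords/5+offset
L=trace(120+44,120+67,240+97-.3,240+89); I=trace(120+74,120+79,240+89,240+88)
print(I)
Lw=backproj(c,L,.147,v)[:,:2];Iw=backproj(c,I,.149,v)[:,:2]
d=np.polyfit(Lw[:,1],Lw[:,0],1); ua=np.degrees(np.arctan2(-1,-d[0])); print("line dir",ua,"ends",Lw[0],Lw[-1],"r",np.hypot(*(Lw[[0,-1]]-AX).T))
# plate circle based axis along line normal: line must pass axis
print("axis x on line at y=AXy",np.polyval(d,AX[1]),AX)
for off in(0,np.polyval(d,AX[1])-AX[0]):
    a=AX+[off,0]; f=lambda P:np.degrees(np.arctan2(P[:,1]-a[1],P[:,0]-a[0]))
    print(f(Lw).mean(),f(Iw).round(2))
```

```text
[[328.64975845 194.        ]
 [328.33732057 195.        ]
 [327.965      196.        ]
 [327.55897436 197.        ]
 [327.18230563 198.        ]]
line dir -102.81584159982357 ends [ 0.56135595 -0.0180983 ] [ 5.65526184e-01 -2.64539116e-05] r [0.08055436 0.06200803]
axis x on line at y=AXy 0.5792875409886252 [0.579  0.0605]
-102.5892759499956 [-104.19 -104.22 -104.2  -104.14 -104.11]
-102.81587943938034 [-104.48 -104.51 -104.49 -104.44 -104.42]
```

Run:
```python
from rig import robot
print(robot.job_done()); s=robot.state(); print(s["t"],s["force"])
```

```text
the job is handed in; nothing more can be done
None
the job is handed in; nothing more can be done
```

I turned the knob down to its zero stop, switched the rocker on, pushed the knob clockwise to the extra-long line, and handed the job in. The clock read 18.65 s at the last check, and the system reported no verdict.

**Zero stop:** I pushed with closed fingertips until the index stood on the first scale line and the force rose to about 8.5 N.

**Rocker:** I pressed the rear half down about 6 mm until the force rose to about 24 N. The pictures then showed its front end raised, so I take it as on, though I did not measure its angle.

**Final position:** In the last close-up the index stood about 1.6° (0.03 rad) past the centre of the line. The tolerance is 0.06 rad, so I left it. A picture taken while I was still pushing read 0.7° past, and a more distant one after the fingers were clear read about 2°. At hand-in the fingers were clear of everything.

**What went wrong or disagreed:**
- **First knob sweep:** It passed over the bar without touching it. The fingertips sit about 10–15 mm behind the tool point, not 22 mm ahead as `robot.tip_extent` says. I lowered the tool to match what the cameras and the contact force showed, and repeated the push.
- **Loose things:** I did not touch any that I know of, but I made no separate check of their positions at the end.

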